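Close the hot vent flap with the hooked pole

ROBOT

A 6-joint arm with a two-finger parallel gripper is mounted at the origin on the work surface. World frame = base frame: x ahead of the robot, y to its left, z up, the work surface at z = 0. Lengths are in mm, angles in rad, forces in N, time in s.
With the tool pointing down it reaches from about 350 to 875 mm from the base axis. Payload 4.2 kg.
Tool frame: the origin (TCP) lies midway between the tips of the shut fingers; the grasp point (between the pads) lies 19 mm behind it; z points along the fingers, y is the direction in which the jaws open and shut (so a half turn about z gives the same grasp; the last joint's range is limited). The gripper opens to 85 mm and grips with 20 to 120 N. Pads are 22 mm wide; open, the fingers measure 114 mm over their backs; the gripper's body (76 mm by 85 mm) begins 54 mm behind the grasp point. The pads swing forward as they close: fully open they stand 13 mm farther back than shut.
Start: joints at [-1.038, 0.385, 0.008, 0, -1.194, -0.259], TCP at [169.011, -601.693, 209.912] pointing down, gripper open.
Joint ranges: [-3.14, 3.14], [-1.21, 2.06], [-1.07, 1.41], [-3.16, 2.05], [-2.99, -0.16], [-3.1, 3.1]. Speed limits (rad/s): [2.79, 2.79, 3.14, 3.14, 3.14, 3.14].

INTERFACE

Orientations are given as a unit quaternion [x, y, z, w].
In Python, from bench import readout, optics, workorder, nets gives the robot as it stands. The module is installed in compiled form; this text tells all that it offers.
- The arm moves only by the tool move_arm, never from a script. Its argument "steps" is a list of rows, each a list of 7 numbers: the opening, from -1 (shut) to 1 (fully open), so that 0 is half open, then the shift along the world's x, y, z in mm, then the turn, a rotation vector about the world's x, y, z in rad. In form: [[gripper, tx, ty, tz, wx, wy, wz], ...]. A call has 1 to 5 rows; each row is the pose to reach, as a shift and turn from the pose commanded when the call began; what a row does not reach only later rows make up. A row lasts 1/12 s, in which the tool goes at most 41.7 mm and 7.16 degrees, less where a joint would pass 70% of its speed; a pose out of reach is approached as far as the arm can. A call with a gripper value outside its range is refused whole. The fingers move at their own pace and stop on an object; the grip force is fixed at half the most. Time passes only in rows, so rows that repeat a pose let the fingers close. It gives the time, the measured TCP pose, the force and the opening at its end, in the units of the state.
- readout.read_state(): the state, without advancing time (a new reading comes with each control period).
- optics.get_image(name): name is "scene" or "top"; returns a dict with "frame" (384x512x3 uint8, blue, green, red), "fx", "fy", "cx", "cy" (pixels), "k1" (the pictures are not rectified: a ray, as slopes to the right and down, at radius r is drawn at 1 + k1 r^2 times it, then the intrinsics apply), "rvec" (rotation vector, rad) and "tvec" (3), from world to camera coordinates, as OpenCV has them. Camera axes: x right, y down, z forward; pixel columns grow to the right and rows downward; lengths in mm; the calibration is good to about 2 mm. A picture is of the moment at which its call begins. There is no depth.
- workorder.job_done(): hands the job in, once; it reports no verdict.
Trained networks look in a picture, given as the dict that the camera call returned (one of the last four; its "shot" number tells which), for a name from the list of things; names that differ only in an ending like _2 or _b are one class to them, and where a whole thing is asked for, a point or a joint stands for the part that bears it (a point fixed in the world has none). Each returns a list of dicts, best first, with "conf" (0 to 1); they miss things now and then, are a little off and sometimes report something else, mostly with a low value. They report only what shows in the picture. A call takes as long as a camera call. They do not tell look-alikes from the thing itself.
- nets.silhouettes(name, picture): "region" (384x512 bool, what is visible of it) and "extent" ([left, top, right, bottom] in pixels, round what is visible of it).
- nets.tip_of(name, picture): "uv" ([column, row] in pixels: a listed point, or the origin of a listed thing).
The state is a dict: "clock": time; "joints": joint angles; "joint_vel": joint speeds; "joint_efforts": joint torques, N m; "position": TCP position; "ee_rot": TCP orientation; "contact_force": force on the tool from outside, world axes, zero at the start; "wrist_torque": the same for the moment, N m; "gripper_width": finger opening in mm.
Only numpy, scipy, OpenCV 4.12 (cv2) and the standard library are available. Lean on these libraries where they do the work, as an engineer would, in place of code of your own. Each camera call takes 0.05 s, during which the arm holds its last target.

TASK

The flap on top of the hot sheet-metal vent stands open: take the hooked pole from its rack, put the hook through the ring eye on the flap's free edge, and swing the flap fully shut with the hook still in the ring. Then unhook and lay the pole back in the two saddles of its rack. Touch the vent and its flap only with the pole, and leave the lens caps, the film gate and the fuse jar where they are.

Things in the scene. Friction and masses are not known exactly. Their poses are not given: they have to be found in the camera images.
- vent: Fixed square duct stub of grey sheet metal, 150 x 150 mm, 150 mm tall, open on top, louvre slots in its sides, 12 mm foot flange. Hot: only the pole may touch it or its flap. Origin at the centre of its underside; z up. The flap's hinge line runs along the vent's x on its -y side; the free edge of the shut flap is on the +y side. Vent yaw is within 0.3 rad of zero.
- flap_hinge (a point): Middle of the flap's hinge line, 80 mm to -y of the vent's origin and 154 mm above its underside. x is the hinge line (the vent's x), y points across the duct mouth to the free edge of the shut flap, z up; it does not turn with the flap.
- flap (a joint): Flap angle in rad: 0 = shut, flat on the duct; positive = free edge raised; 1.57 = upright; stop at 1.9. The flap is a bare metal plate 160 mm along the hinge, from 5 to 155 mm from the hinge line, 4 mm thick, 0.16 kg. The hinge is stiff: the flap stays where it is left (1 to 2 N at the ring moves it).
- ring_eye (a point): Centre of the dark steel ring eye on the middle of the flap's free edge: opening 33 mm, bar 7 mm, outside 47 mm. Its hole runs along the vent's x at every flap angle. The point turns with the flap: x along the hinge, y from hinge to ring. At flap angle q the centre is at flap_hinge + 178 mm x (0, cos q, sin q) in the flap_hinge frame.
- pole: Loose hooked pole, 214 mm, 0.12 kg: square wooden shaft 18 x 18 x 150 mm, brass ferrule, then an 8 mm steel rod bent sideways at a right angle into a prong. Origin at the shaft's centre; y along the shaft; rod on the -y end, bend at 135 mm; the prong points to +x and ends 52 mm from the rod's axis in an 11 mm ball; z up in the rack. Grip it mid-shaft, between the saddles.
- hook (a point): Point half-way along the prong of the pole, 23 mm to +x and 135 mm to -y of the pole's origin; the axes are the pole's. The hook is through the ring when this point is near the ring's centre.
- rack: Fixed dark wooden rack: base 70 x 130 x 8 mm, two saddles 14 mm thick centred at y = -55 and +55 mm (96 mm clear between), floors 45 mm above the ledge, with 14 mm high cheeks 36 mm apart. Origin at the centre of its underside; z up. The pole lies along the rack's y, shaft centre 54 mm above the ledge, hook end to -y.
- cap_a: Nickel lens cap, flat disc 72 mm across and 24 mm high, loose bystander; origin at the centre of its underside.
- cap_b: The other nickel lens cap, same size; bystander.
- film_gate: Black iron film gate, an upright frame 110 mm high on a 70 x 100 mm foot, loose bystander; origin at the centre of its underside.
- fuse_jar: Amber glass fuse jar with brass cap, 68 mm across and 95 mm high, loose bystander; origin at the centre of its underside.
Mind the look-alikes: they are no part of the job. Of the things that look like the pole, the smallest one is meant.

How it is judged:
By the outcome, as a careful person would: the job done as asked, in the order asked, and still so for the second after the job is handed in, with the robot touching nothing.
It also fails if it takes over 70 s, if anything falls off the work surface, if the arm or the gripper's body presses on something with over 40 N, if the wrist force passes 120 N, or if a joint passes its speed limit or range.

## Working session

There is one attempt and no reset: what is moved stays moved. The work goes in short steps, Python scripts to look and compute and a tool call to move; the robot and the scene stay as the last step left them, time stands still between calls to the robot, and variables do not carry over. Pictures are saved under pics/ and viewed, and the job is handed in when it is done.

Besides the shell and the picture viewer there is one more tool, called after "Request:" by a JSON object that holds its "api" and its "payload", one argument or row to a line. move_arm: Moves the arm, as the interface text tells. Its arguments: {"type":"object","properties":{"steps":{"type":"array","items":{"type":"array","items":{"type":"number"}}}},"required":["steps"]}

```bash
mkdir -p pics; ls; python3 - <<'E'
from bench import readout, optics
import cv2
s=readout.read_state()
for k,v in s.items(): print(k,v)
for n in ("scene","top"):
    d=optics.get_image(n); cv2.imwrite(f"pics/{n}0.png",d["frame"])
    print({k:v for k,v in d.items() if k!="frame"})
E
```

```text
pics
clock 0.0
joints [-1.03837312e+00  3.85546158e-01  6.59475623e-03 -5.18237418e-04
 -1.19398923e+00 -2.58592577e-01]
joint_vel [ 0.00123413  0.00091969  0.00096138 -0.00072387  0.00095009 -0.00149664]
joint_efforts [ 1.87809615e-03 -3.92289484e+01  1.88402510e+01  4.18630645e+00
 -4.58584007e-03 -4.93878943e-06]
position [ 168.85258808 -601.08855146  208.81289792]
ee_rot [-1.36393162e-01  9.90654177e-01  1.08217177e-03 -1.90830029e-04]
contact_force [ 0.13493917  0.36616989 -0.40479803]
wrist_torque [-0.01404563 -0.02726846 -0.05007977]
gripper_width 85.25975708295428
{'fx': 361.6717937326962, 'fy': 361.6717937326962, 'cx': 260.5731883823848, 'cy': 189.70016700993142, 'k1': -0.05252307882930646, 'rvec': array([ 2.0634518 ,  0.80052468, -0.43457571]), 'tvec': array([-385.62183709,  -89.73750352, 1505.77760758]), 'shot': 1}
{'fx': 364.37911424089873, 'fy': 364.37911424089873, 'cx': 259.22651662815537, 'cy': 192.20399392512837, 'k1': -0.11942233235041481, 'rvec': array([ 2.1981415 , -2.13750349,  0.1238473 ]), 'tvec': array([  16.84036503,  536.52233378, 1273.03101763]), 'shot': 2}
```

View pics/scene0.png

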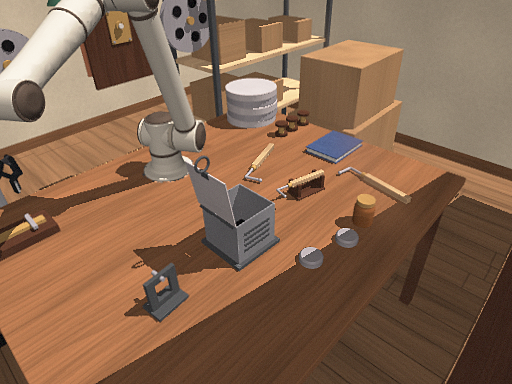

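View pics/top0.png

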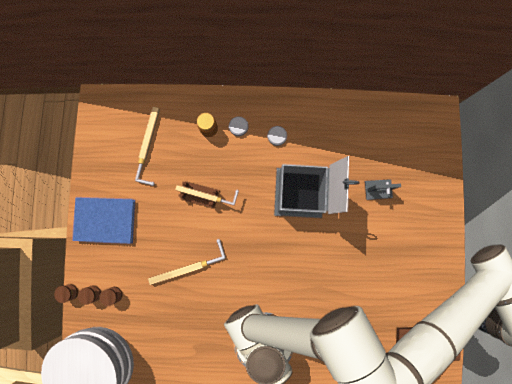

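```bash
cat > h.py <<'E'
import numpy as np, cv2
from scipy.optimize import least_squares
from scipy.spatial.transform import Rotation as R
def proj(P,d):
    P=np.atleast_2d(P).astype(float)
    c=P@cv2.Rodrigues(d['rvec'])[0].T+d['tvec']
    s=c[:,:2]/c[:,2:]; r2=(s**2).sum(1,keepdims=True)
    s=s*(1+d['k1']*r2)
    return s*[d['fx'],d['fy']]+[d['cx'],d['cy']]
def ray(uv,d):
    t=(np.array(uv,float)-[d['cx'],d['cy']])/[d['fx'],d['fy']]
    s=t.copy()
    for _ in range(20): s=t/(1+d['k1']*(s@s))
    Rm=cv2.Rodrigues(d['rvec'])[0]
    return -Rm.T@d['tvec'], Rm.T@np.array([s[0],s[1],1])
def onz(uv,d,z):
    o,v=ray(uv,d); return o+v*(z-o[2])/v[2]
def tri(uv1,d1,uv2,d2):
    o1,v1=ray(uv1,d1);o2,v2=ray(uv2,d2)
    A=np.stack([v1,-v2],1);t=np.linalg.lstsq(A,o2-o1,rcond=None)[0]
    a=o1+v1*t[0];b=o2+v2*t[1]
    return (a+b)/2,np.linalg.norm(a-b)
E
python3 - <<'E'
from h import *
from bench import optics,nets
np.set_printoptions(precision=1,suppress=True)
D={n:optics.get_image(n) for n in("scene","top")}
for nm in ["vent","ring_eye","pole","hook","rack","cap_a","film_gate","fuse_jar","flap_hinge"]:
    for n,d in D.items():
        try:
            for r in nets.tip_of(nm,d)[:5]: print(nm,n,np.array(r["uv"]),round(r["conf"],2), onz(r["uv"],d,54 if nm in("pole","hook") else 0))
        except Exception as e: print(nm,n,e)
big={n:cv2.resize(d["frame"],None,fx=4,fy=4,interpolation=cv2.INTER_CUBIC) for n,d in D.items()}
cv2.imwrite("pics/z1.png",big["top"][130*4:250*4,160*4:260*4][:, :][:480,:])
cv2.imwrite("pics/z2.png",big["top"][140*4:240*4,260*4:410*4])
cv2.imwrite("pics/z3.png",big["scene"][145*4:275*4,180*4:340*4])
E
```

```text
vent scene [239.  239.6] 0.78 [ 531.1 -106.5    0. ]
vent top [296.9 190.6] 0.77 [ 548.8 -106.1    0. ]
ring_eye scene [202.5 162.3] 0.65 [ 70.4 126.6   0. ]
ring_eye scene [309.5 178.4] 0.21 [485.7 327.7   0. ]
ring_eye top [349.  180.6] 0.87 [ 591.6 -299.2    0. ]
ring_eye top [210.  127.5] 0.17 [777.5 222.8   0. ]
pole scene [266.4 154.9] 0.88 [296.4 283.6  54. ]
pole scene [307.  177.4] 0.81 [521.6 257.8  54. ]
pole scene [383.7 185.6] 0.73 [758.7 397.2  54. ]
pole top [175.9 271.6] 0.59 [248.8 312.5  54. ]
pole top [196.6 191.3] 0.58 [530.1 252.   54. ]
pole top [148.9 133.3] 0.57 [735.8 436.3  54. ]
hook scene [343.2 169.8] 0.94 [592.7 392.6  54. ]
hook scene [281.2 194.6] 0.86 [520.8 111.   54. ]
hook scene [254.5 181.4] 0.51 [395.1 109.3  54. ]
hook scene [305.8 191.6] 0.51 [573.2 181.8  54. ]
hook top [142.6 183.5] 0.9 [552.5 446.8  54. ]
hook top [234.1 197.8] 0.85 [510.9 119.3  54. ]
rack scene [305.3 187.8] 0.87 [512.8 264.2   0. ]
rack scene [239.6 241.8] 0.23 [ 539.7 -112.3    0. ]
rack top [198.5 195.1] 0.61 [522.1 253.5   0. ]
cap_a scene [345.9 237.7] 0.57 [777.6 126.5   0. ]
cap_a top [277.2 135.2] 0.72 [754.8 -29.4   0. ]
cap_a top [239.1 128. ] 0.7 [778.3 113.6   0. ]
film_gate scene [166.8 300.7] 0.96 [ 558.6 -402.     0. ]
film_gate top [379.3 190.2] 0.73 [ 559.1 -413.9    0. ]
fuse_jar scene [358.5 218.3] 0.95 [757.6 238.4   0. ]
fuse_jar top [209.9 129. ] 0.91 [771.7 222.9   0. ]
flap_hinge scene [215.9 213.9] 0.84 [378.5 -69.    0. ]
flap_hinge top [330.1 190.2] 0.64 [ 553.8 -228.6    0. ]
```

View pics/z1.png

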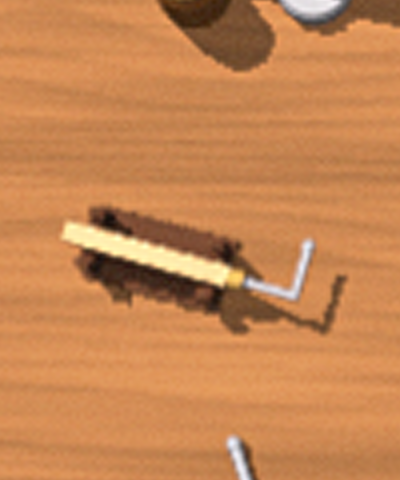

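View pics/z2.png

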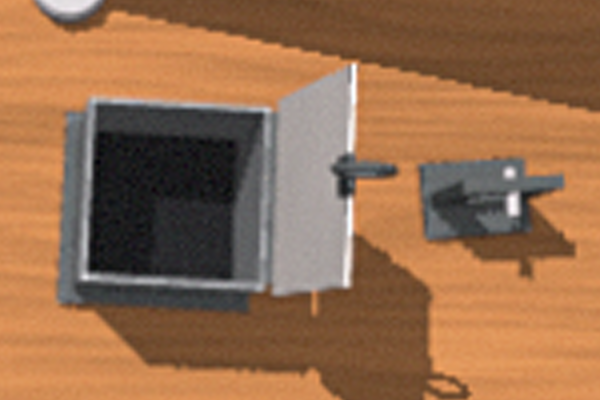

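View pics/z3.png

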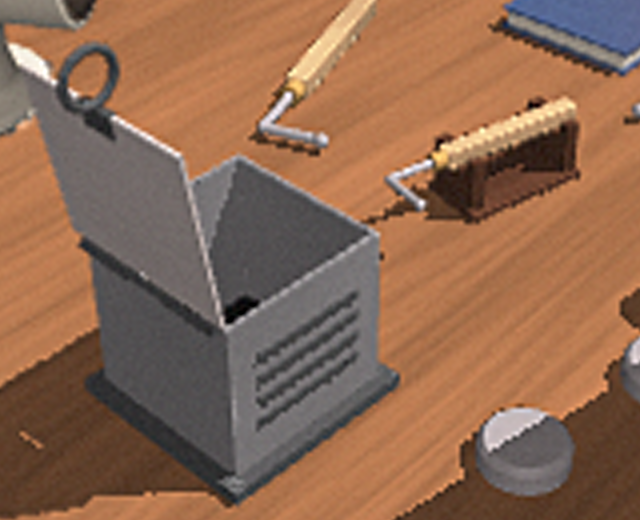

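```bash
cat > fit0.py <<'E'
from h import *
from bench import optics
np.set_printoptions(precision=3,suppress=True)
D={n:optics.get_image(n) for n in("scene","top")}
def T(x,y,a,P):
    c,s=np.cos(a),np.sin(a);P=np.atleast_2d(np.array(P,float));return np.c_[x+c*P[:,0]-s*P[:,1],y+s*P[:,0]+c*P[:,1],P[:,2]]
V=[("top",(283,164.5),(75,75,150)),("top",(327.5,167.5),(75,-75,150)),("top",(326,212.5),(-75,-75,150)),("top",(280.5,209.3),(-75,75,150)),
("scene",(239.5,184),(-75,75,150)),("scene",(275,203.75),(75,75,150)),("scene",(237,226),(75,-75,150))]
F=[("top",(348.6,155.8),(80,155)),("top",(347.5,212),(-80,155)),("top",(346.2,183),(0,155)),("scene",(226.3,183.8),(80,155)),("scene",(201.8,164.3),(0,178))]
def res(p):
    r=[proj(T(*p[:3],P),D[n])[0]-uv for n,uv,P in V]
    c,s=np.cos(p[3]),np.sin(p[3])
    r+=[proj(T(*p[:3],(x,-80+t*c,154+t*s)),D[n])[0]-uv for n,uv,(x,t) in F]
    return np.concatenate(r)
o=least_squares(res,[545,-106,0,1.6],x_scale=[10,10,.1,.1]);print("vent",o.x);print(o.fun.reshape(-1,2))
S=[("top",(176.2,187.8),(0,75,9)),("top",(233.7,204),(0,-135,0)),("top",(237,190.8),(52,-135,0)),("scene",(323,172),(0,75,7)),("scene",(278,190),(0,-135,0)),("scene",(285.5,196.2),(52,-135,0))]
def res2(p): return np.concatenate([proj(T(*p[:3],np.array(P)+[0,0,p[3]]),D[n])[0]-uv for n,uv,P in S])
o2=least_squares(res2,[525,253,0,54],x_scale=[10,10,.1,10]);print("pole",o2.x);print(o2.fun.reshape(-1,2))
E
python3 fit0.py
```

```text
vent [ 540.869 -112.013   -0.024    1.724]
[[-1.233 -0.54 ]
 [-0.222 -1.038]
 [-0.157 -0.432]
 [-0.826  0.407]
 [-0.658 -0.55 ]
 [-0.888 -0.597]
 [-0.949  1.892]
 [-0.94  -0.256]
 [-1.184 -0.698]
 [ 0.857  0.165]
 [-1.195  0.219]
 [ 0.035  0.114]]
pole [523.468 253.906  -0.259  51.467]
[[-0.761 -0.857]
 [-0.945  0.087]
 [ 0.038 -0.868]
 [-0.513 -0.959]
 [-1.454  0.146]
 [-0.359  1.204]]
```

```bash
sed -i 's/np.concatenate(r)$/np.concatenate(r)+.4/; s/uv,P in S\])/uv,P in S])+.4/' fit0.py; cat >> fit0.py <<'E'
o3=least_squares(lambda p:res2([*p,54]),o2.x[:3],x_scale=[10,10,.1]);print("pole z54",o3.x)
x,y,a=o3.x; g=T(x,y,a,(0,-12,54))[0]; print("grasp",g,"yaw deg",np.degrees(a), "jaw turn",a+np.pi-np.arctan2(0.963,-0.27))
vx,vy,va,q=o.x
ring=T(vx,vy,va,(0,-80+178*np.cos(q),154+178*np.sin(q)))[0];print("ring",ring)
E
python3 fit0.py
```

```text
vent [ 540.841 -111.401   -0.025    1.724]
[[-1.012 -0.144]
 [ 0.    -0.628]
 [ 0.048 -0.021]
 [-0.622  0.803]
 [-0.114 -0.235]
 [-0.356 -0.288]
 [-0.404  2.175]
 [-0.726  0.159]
 [-0.991 -0.281]
 [ 1.06   0.581]
 [-0.645  0.517]
 [ 0.595  0.421]]
pole [523.449 254.069  -0.258  53.369]
[[-0.529 -0.511]
 [-0.623  0.436]
 [ 0.361 -0.542]
 [-0.055 -1.01 ]
 [-1.013  0.089]
 [ 0.096  1.137]]
pole z54 [523.537 253.855  -0.258]
grasp [520.475 242.252  54.   ] yaw deg -14.78233982126502 jaw turn 1.0394405022417161
ring [ 538.189 -218.519  329.917]
```

Request:
{"api": "move_arm", "payload": {
  "steps": [
    [1,40,80,60,0,0,0.1],
    [1,80,160,100,0,0,0.2],
    [1,120,240,110,0,0,0.3],
    [1,150,320,110,0,0,0.4],
    [1,190,400,110,0,0,0.5]
  ]
}}

```text
clock: 1.72
position: [253.4, -427.1, 282.8]
ee_rot: [-0.379, 0.925, -0.001, 0.0]
contact_force: [0.9, -0.3, 0.5]
gripper_width: 85.5
```

Request:
{"api": "move_arm", "payload": {
  "steps": [
    [1,25,50,10,0,0,0.1],
    [1,50,100,20,0,0,0.2],
    [1,80,150,30,0,0,0.3],
    [1,100,200,30,0,0,0.4],
    [1,110,230,30,0,0,0.5]
  ]
}}

```text
clock: 2.13
position: [344.5, -241.7, 309.9]
ee_rot: [-0.597, 0.803, -0.001, 0.001]
contact_force: [1.5, -0.7, -0.5]
gripper_width: 85.3
```

Request:
{"api": "move_arm", "payload": {
  "steps": [
    [1,0,0,0,0,0,0]
  ]
}}

```text
clock: 2.22
position: [346.3, -238.4, 310.0]
ee_rot: [-0.6, 0.8, -0.001, 0.002]
contact_force: [0.1, 0.1, -0.2]
gripper_width: 85.5
```

Request:
{"api": "move_arm", "payload": {
  "steps": [
    [1,8,40,0,0,0,0.026],
    [1,16,80,0,0,0,0.026],
    [1,24,120,0,0,0,0.026],
    [1,34,160,0,0,0,0.026],
    [1,48,198,0,0,0,0.026]
  ]
}}

```text
clock: 2.63
position: [391.2, -43.7, 309.6]
ee_rot: [-0.605, 0.796, -0.0, 0.001]
contact_force: [0.7, 0.4, -0.1]
gripper_width: 84.9
```

Request:
{"api": "move_arm", "payload": {
  "steps": [
    [1,18,36,-10,0,0,0],
    [1,36,70,-30,0,0,0],
    [1,54,105,-50,0,0,0],
    [1,72,140,-70,0,0,0],
    [1,90,170,-90,0,0,0]
  ]
}}

```text
clock: 3.05
position: [480.1, 122.6, 221.2]
ee_rot: [-0.605, 0.796, -0.0, 0.001]
contact_force: [0.1, 0.0, 1.4]
gripper_width: 85.4
```

Request:
{"api": "move_arm", "payload": {
  "steps": [
    [1,0,0,0,0,0,0],
    [1,0,0,0,0,0,0]
  ]
}}

```text
clock: 3.22
position: [479.4, 121.5, 219.5]
ee_rot: [-0.606, 0.796, 0.0, -0.002]
contact_force: [-0.6, -0.2, 0.7]
gripper_width: 85.7
```

Request:
{"api": "move_arm", "payload": {
  "steps": [
    [1,12,36,0,0,0,0],
    [1,24,72,-20,0,0,0],
    [1,36,108,-50,0,0,0],
    [1,41,121,-90,0,0,0],
    [1,41,121,-95,0,0,0]
  ]
}}

```text
clock: 3.63
position: [519.3, 242.2, 122.6]
ee_rot: [-0.605, 0.796, 0.001, -0.002]
contact_force: [-0.4, -0.8, -0.6]
gripper_width: 85.4
```

```bash
python3 - <<'E'
from bench import readout, optics
import cv2
s=readout.read_state(); print(s["position"],s["ee_rot"])
for n,c in (("scene",(250,130,350,230)),("top",(150,140,260,240))):
    d=optics.get_image(n); f=d["frame"][c[1]:c[3],c[0]:c[2]]
    cv2.imwrite(f"pics/{n}1.png",cv2.resize(f,None,fx=5,fy=5,interpolation=cv2.INTER_CUBIC))
E
```

```text
[519.33668964 242.16316384 122.55016218] [-6.05054047e-01  7.96180566e-01  5.08630949e-04 -2.41822128e-03]
```

View pics/scene1.png

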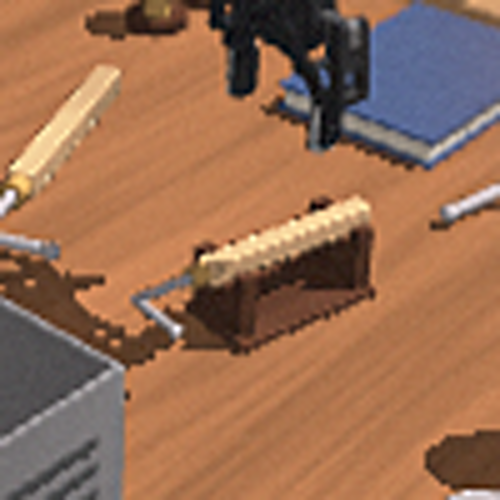

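View pics/top1.png

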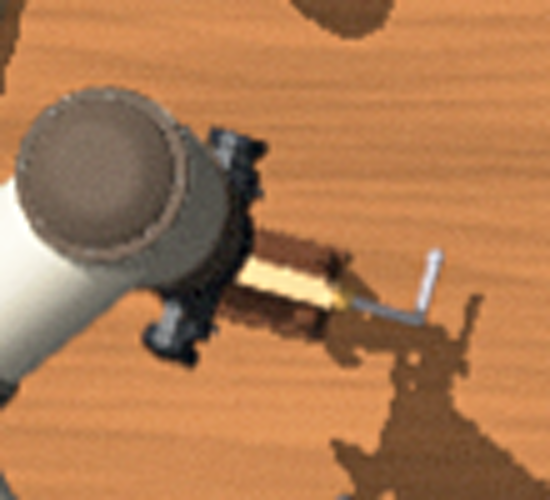

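Request:
{"api": "move_arm", "payload": {
  "steps": [
    [1,0,0,-30,0,0,0],
    [1,1,0,-55,0,0,0],
    [1,1,0,-75,0,0,0],
    [1,1,0,-87,0,0,0],
    [1,1,0,-87,0,0,0]
  ]
}}

```text
clock: 4.15
position: [521.1, 240.0, 39.4]
ee_rot: [-0.604, 0.797, -0.0, -0.001]
contact_force: [-0.1, 0.6, 0.4]
gripper_width: 85.4
```

Request:
{"api": "move_arm", "payload": {
  "steps": [
    [-1,0,0,0,0,0,0],
    [-1,0,0,0,0,0,0],
    [-1,0,0,0,0,0,0],
    [-1,0,0,0,0,0,0],
    [-1,0,0,0,0,0,0]
  ]
}}

```text
clock: 4.57
position: [521.9, 242.0, 40.6]
ee_rot: [-0.605, 0.796, 0.0, 0.001]
contact_force: [-0.2, 0.6, 0.1]
gripper_width: 25.1
```

Request:
{"api": "move_arm", "payload": {
  "steps": [
    [-1,0,0,0,0,0,0],
    [-1,0,0,0,0,0,0],
    [-1,0,0,0,0,0,0],
    [-1,0,0,0,0,0,0],
    [-1,0,0,0,0,0,0]
  ]
}}

```text
clock: 4.98
position: [521.8, 242.0, 40.5]
ee_rot: [-0.605, 0.796, -0.0, 0.0]
contact_force: [-2.2, 0.2, 6.1]
gripper_width: 13.6
```

```bash
cat > snap.py <<'E'
import sys,cv2
from bench import readout, optics
t=sys.argv[1]
s=readout.read_state(); print(s["position"].round(1),s["ee_rot"].round(3),s["contact_force"].round(1),s["wrist_torque"].round(2),round(s["gripper_width"],1),s["clock"])
c=eval(sys.argv[2])
for n in c:
    d=optics.get_image(n); k=c[n]; f=d["frame"][k[1]:k[3],k[0]:k[2]]
    cv2.imwrite(f"pics/{n}{t}.png",cv2.resize(f,None,fx=5,fy=5,interpolation=cv2.INTER_CUBIC))
E
python3 snap.py 2 'dict(scene=(250,130,350,230),top=(150,140,260,240))'
```

```text
[521.8 242.   40.5] [-0.605  0.796 -0.     0.   ] [-2.2  0.2  6.1] [-0.12  0.5   0.01] 13.6 4.9833
```

View pics/scene2.png

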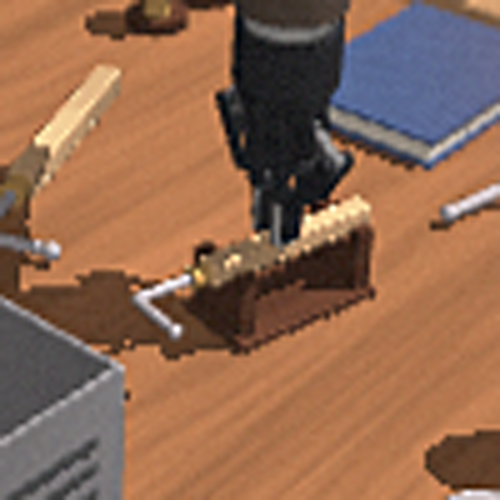

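View pics/top2.png

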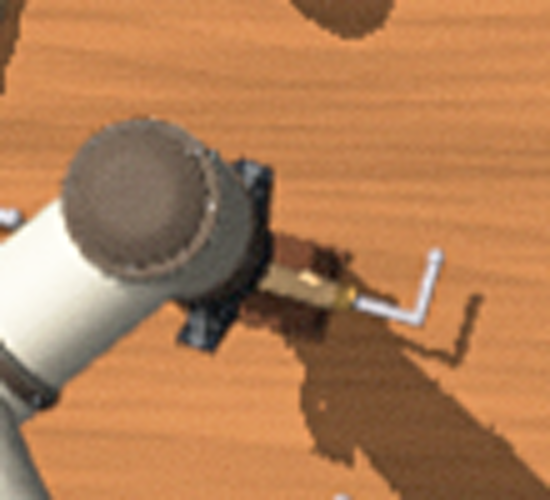

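Request:
{"api": "move_arm", "payload": {
  "steps": [
    [-1,0,0,0,0,0,0],
    [-1,0,0,0,0,0,0],
    [-1,0,0,0,0,0,0]
  ]
}}

```text
clock: 5.33
position: [521.8, 242.0, 40.5]
ee_rot: [-0.605, 0.796, -0.0, 0.0]
contact_force: [-0.9, -1.2, 5.0]
gripper_width: 13.4
```

```bash
python3 - <<'E'
from h import *
from bench import optics
for n,c in dict(scene=(285,155,325,195),top=(180,165,240,215)).items():
    d=optics.get_image(n)
    # tip position 
    print(n,proj([[521.8,242,40.5],[521.8,242,59.5],[521.8,242,108]],d).round(1).tolist())
    f=d["frame"][c[1]:c[3],c[0]:c[2]]
    cv2.imwrite(f"pics/{n}3.png",cv2.resize(f,None,fx=12,fy=12,interpolation=cv2.INTER_CUBIC))
E
```

```text
scene [[304.2, 182.2], [304.5, 177.9], [305.3, 166.6]]
top [[199.9, 194.1], [199.1, 193.6], [196.8, 192.0]]
```

View pics/scene3.png

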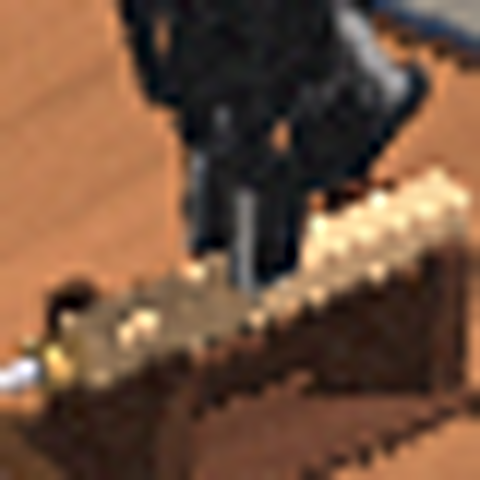

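Request:
{"api": "move_arm", "payload": {
  "steps": [
    [1,0,0,0,0,0,0],
    [1,0,0,0,0,0,0],
    [1,0,0,0,0,0,0],
    [1,0,0,0,0,0,0],
    [1,0,0,0,0,0,0]
  ]
}}

```text
clock: 5.85
position: [521.4, 241.6, 39.2]
ee_rot: [-0.605, 0.796, -0.0, -0.0]
contact_force: [0.6, 0.1, 0.3]
gripper_width: 73.6
```

```bash
python3 snap.py 4 'dict(scene=(250,130,350,230),top=(150,140,260,240))'; python3 -c "
from bench import readout;print(readout.read_state()['joints'])"
```

```text
[521.4 241.6  39.2] [-0.605  0.796 -0.    -0.   ] [0.6 0.1 0.3] [0.03 0.03 0.04] 73.6 5.85
[ 7.15804790e-01  4.77549046e-01 -3.26894972e-01 -1.40216885e-05
 -7.66652477e-01 -9.86769086e-01]
```

View pics/scene4.png

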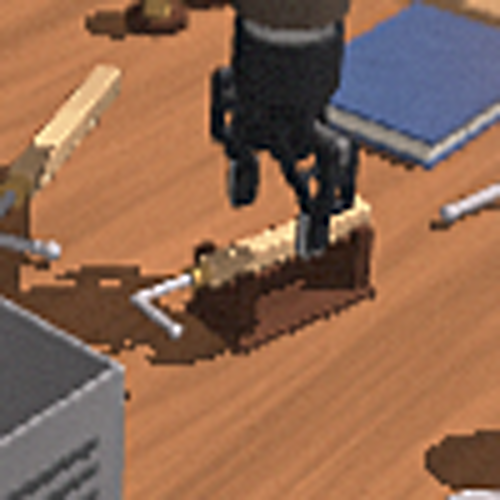

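```bash
python3 - <<'E'
from h import *
from bench import optics
d=optics.get_image("scene");t=optics.get_image("top")
for z in (30,40,50,60,70): print(z,proj([521.4+.967*38,241.6-.255*38,z],d).round(1),proj([521.4,241.6,z],d).round(1))
for z in (45,54,63): print(z,proj([521.4+.967*9,241.6-.255*9,z],d).round(1))
E
```

```text
30 [[310.4 189.5]] [[303.9 184.6]]
40 [[310.6 187.2]] [[304.1 182.4]]
50 [[310.8 184.9]] [[304.2 180.1]]
60 [[311.  182.6]] [[304.4 177.8]]
70 [[311.1 180.3]] [[304.5 175.5]]
45 [[305.7 182.4]]
54 [[305.8 180.3]]
63 [[306.  178.2]]
```

Request:
{"api": "move_arm", "payload": {
  "steps": [
    [1,0,0,-6,0,0,0],
    [1,0,0,-12,0,0,0],
    [1,0,0,-12,0,0,0]
  ]
}}

```text
clock: 6.3
position: [520.4, 241.0, 25.8]
ee_rot: [-0.605, 0.796, 0.0, -0.002]
contact_force: [0.0, -0.7, -0.1]
gripper_width: 85.2
```

Request:
{"api": "move_arm", "payload": {
  "steps": [
    [-1,0,0,0,0,0,0],
    [-1,0,0,0,0,0,0],
    [-1,0,0,0,0,0,0],
    [-1,0,0,0,0,0,0],
    [-1,0,0,0,0,0,0]
  ]
}}

```text
clock: 6.72
position: [521.6, 241.8, 27.7]
ee_rot: [-0.605, 0.796, 0.0, 0.0]
contact_force: [0.8, 0.6, -0.2]
gripper_width: 25.5
```

Request:
{"api": "move_arm", "payload": {
  "steps": [
    [-1,0,0,0,0,0,0],
    [-1,0,0,0,0,0,0],
    [-1,0,0,0,0,0,0],
    [-1,0,0,0,0,0,0],
    [-1,0,0,0,0,0,0]
  ]
}}

```text
clock: 7.13
position: [521.8, 242.0, 27.9]
ee_rot: [-0.605, 0.796, -0.0, 0.0]
contact_force: [-0.6, 0.2, 4.7]
gripper_width: 16.2
```

```bash
python3 snap.py 5 'dict(scene=(250,130,350,230),top=(150,140,260,240))'
```

```text
[521.8 242.   27.9] [-0.605  0.796 -0.     0.   ] [-0.6  0.2  4.7] [0.14 0.12 0.04] 16.2 7.1333
```

View pics/scene5.png

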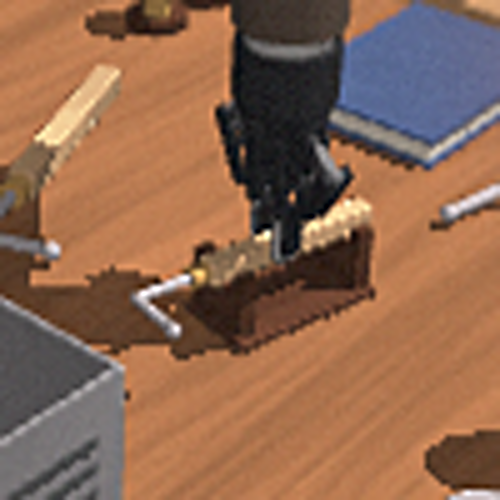

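Request:
{"api": "move_arm", "payload": {
  "steps": [
    [1,0,0,0,0,0,0],
    [1,0,0,0,0,0,0],
    [1,0,0,0,0,0,0],
    [1,0,0,-5,0,0,0],
    [1,0,0,-10,0,0,0]
  ]
}}

```text
clock: 7.65
position: [521.4, 241.7, 17.1]
ee_rot: [-0.605, 0.796, 0.0, 0.0]
contact_force: [0.7, 0.4, 0.3]
gripper_width: 76.0
```

Request:
{"api": "move_arm", "payload": {
  "steps": [
    [-1,0,0,0,0,0,0],
    [-1,0,0,0,0,0,0],
    [-1,0,0,0,0,0,0],
    [-1,0,0,0,0,0,0],
    [-1,0,0,0,0,0,0]
  ]
}}

```text
clock: 8.07
position: [521.6, 241.8, 17.6]
ee_rot: [-0.605, 0.796, -0.0, 0.0]
contact_force: [0.2, -1.1, 0.1]
gripper_width: 18.1
```

Request:
{"api": "move_arm", "payload": {
  "steps": [
    [-1,0,0,0,0,0,0],
    [-1,0,0,0,0,0,0],
    [-1,0,0,0,0,0,0],
    [-1,0,0,0,0,0,0],
    [-1,0,0,0,0,0,0]
  ]
}}

```text
clock: 8.48
position: [521.7, 241.9, 17.8]
ee_rot: [-0.605, 0.796, -0.0, 0.0]
contact_force: [-0.4, 0.9, 2.9]
gripper_width: 17.1
```

```bash
python3 snap.py 6 'dict(scene=(250,130,350,230),top=(150,140,260,240))'
```

```text
[521.7 241.9  17.8] [-0.605  0.796 -0.     0.   ] [-0.4  0.9  2.9] [0.06 0.02 0.02] 17.1 8.4833
```

View pics/scene6.png

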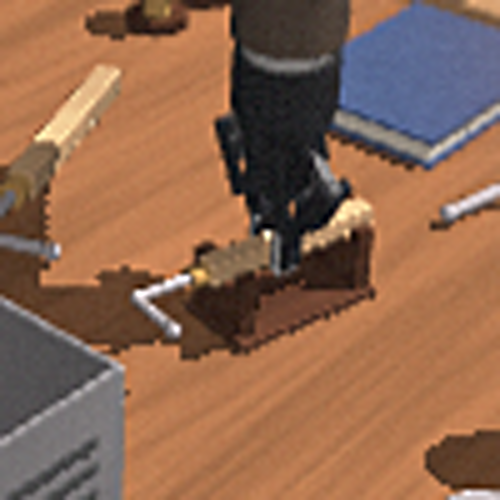

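Request:
{"api": "move_arm", "payload": {
  "steps": [
    [-1,0,0,10,0,0,0],
    [-1,0,0,25,0,0,0],
    [-1,0,0,50,0,0,0],
    [-1,0,0,80,0,0,0],
    [-1,0,0,100,0,0,0]
  ]
}}

```text
clock: 9.0
position: [521.7, 241.8, 119.8]
ee_rot: [-0.605, 0.796, -0.0, 0.001]
contact_force: [0.8, 0.2, -0.3]
gripper_width: 17.0
```

Request:
{"api": "move_arm", "payload": {
  "steps": [
    [-1,0,0,30,0,0,0],
    [-1,0,0,60,0,0,0],
    [-1,0,0,90,0,0,0],
    [-1,0,0,120,0,0,0],
    [-1,0,0,150,0,0,0]
  ]
}}

```text
clock: 9.42
position: [520.5, 241.1, 268.8]
ee_rot: [-0.605, 0.796, 0.0, -0.001]
contact_force: [0.3, 0.7, -2.9]
gripper_width: 16.8
```

Request:
{"api": "move_arm", "payload": {
  "steps": [
    [-1,0,0,10,0,0,0.05],
    [-1,0,0,20,0,0,0.1],
    [-1,0,0,30,0,0,0.15],
    [-1,0,0,30,0,0,0.2],
    [-1,0,0,30,0,0,0.233]
  ]
}}

```text
clock: 9.83
position: [520.9, 241.5, 298.0]
ee_rot: [-0.694, 0.72, 0.0, 0.0]
contact_force: [-0.4, -0.4, -2.5]
gripper_width: 16.7
```

```bash
python3 snap.py 7 'dict(scene=(210,60,360,180),top=(130,130,270,240))'
```

```text
[520.9 241.5 298. ] [-0.694  0.72   0.     0.   ] [-0.4 -0.4 -2.5] [0.05 0.05 0.01] 16.7 9.8333
```

View pics/scene7.png

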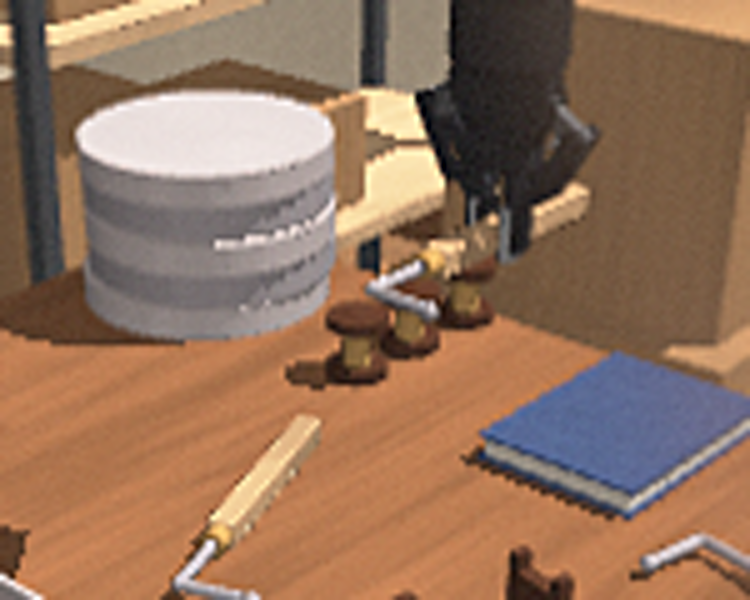

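View pics/top7.png

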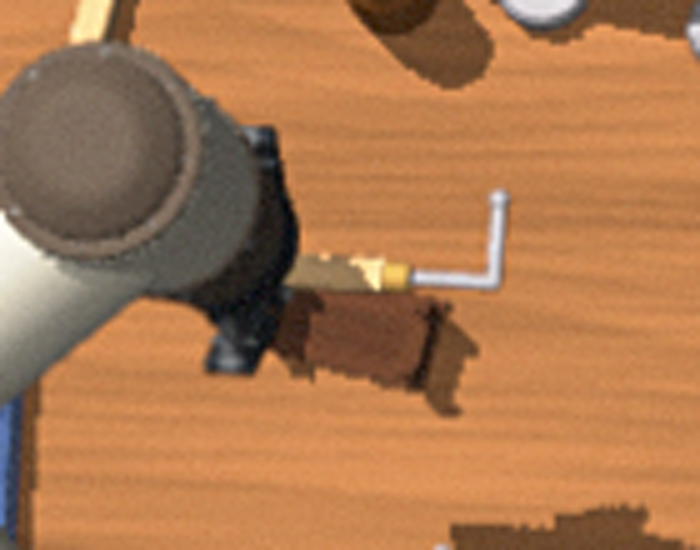

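```bash
python3 - <<'E'
from h import *
from bench import optics
d=optics.get_image("scene");t=optics.get_image("top")
for a,b in (((283.6,117.2),(228.6,186.6)),((296.4,121.6),(229.4,169.2))): print(tri(a,d,b,t))
print(tri((201.4,163.9),d,(345.4+ .0,183),t))
E
```

```text
(array([516.06194174, 117.7702817 , 336.52253023]), np.float64(2.098048010580773))
(array([564.64333323, 117.68886244, 336.45780447]), np.float64(3.063984671180052))
(array([ 533.0300352 , -210.30145954,  325.38816425]), np.float64(9.909813055547435))
```

```bash
cat > ov.py <<'E'
import sys
from h import *
from bench import optics
def ringpts(c,a,r,n=40):
    th=np.linspace(0,2*np.pi,n);return np.c_[c[0]-np.sin(a)*r*np.cos(th),c[1]+np.cos(a)*r*np.cos(th),c[2]+r*np.sin(th)]
def overlay(tag,polys,crops,s=8):
    for n,k in crops.items():
        d=optics.get_image(n);f=cv2.resize(d["frame"][k[1]:k[3],k[0]:k[2]],None,fx=s,fy=s,interpolation=cv2.INTER_CUBIC)
        for P,col in polys:
            q=(proj(P,d)-[k[0],k[1]]+.5)*s-.5
            cv2.polylines(f,[np.round(q).astype(int).reshape(-1,1,2)],False,col,1)
        cv2.imwrite(f"pics/{n}{tag}.png",f)
def T(x,y,a,P):
    c,s=np.cos(a),np.sin(a);P=np.atleast_2d(np.array(P,float));return np.c_[x+c*P[:,0]-s*P[:,1],y+s*P[:,0]+c*P[:,1],P[:,2]]
def vent(x,y,a,q):
    c,s=np.cos(q),np.sin(q)
    rim=T(x,y,a,[(75,75,150),(75,-75,150),(-75,-75,150),(-75,75,150),(75,75,150)])
    fl=T(x,y,a,[(xx,-80+t*c,154+t*s) for xx,t in((80,5),(80,155),(-80,155),(-80,5),(80,5))])
    ring=T(x,y,a,[(0,-80+178*c,154+178*s)])[0]
    return [(rim,(0,0,255)),(fl,(0,255,0)),(ringpts(ring,a,23.5),(255,0,0)),(ringpts(ring,a,16.5),(255,0,0))]
E
python3 - <<'E'
from ov import *
overlay("8",vent(540.8,-111.4,-.025,1.724),dict(scene=(185,145,285,220),top=(270,145,365,220)))
E
```

```text
(no output)
```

View pics/scene8.png

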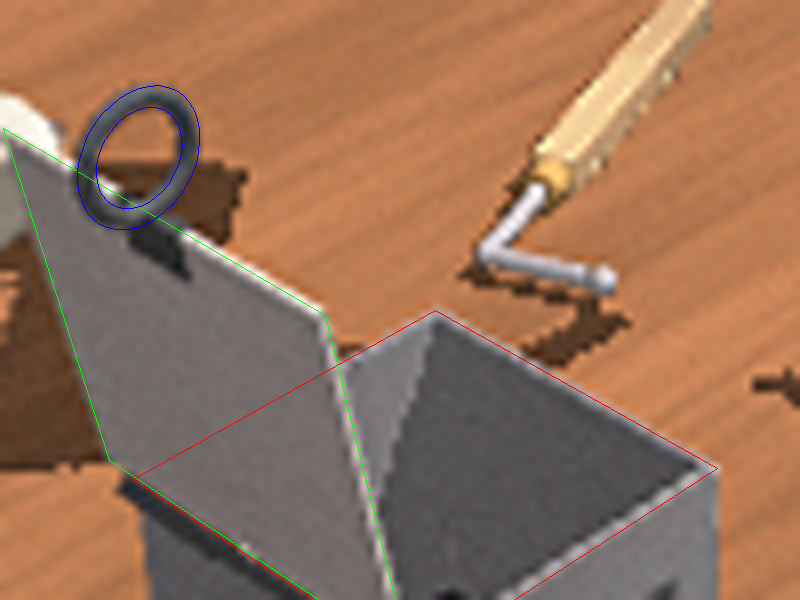

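View pics/top8.png

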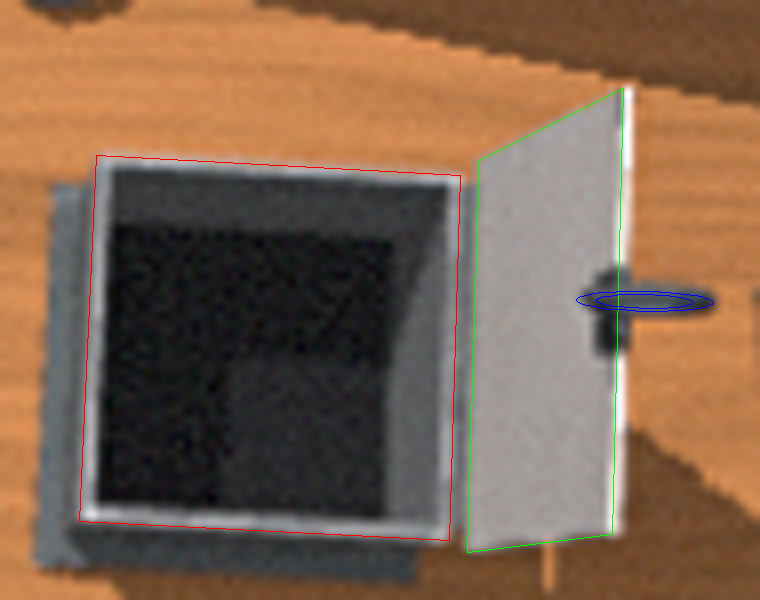

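Request:
{"api": "move_arm", "payload": {
  "steps": [
    [-1,-18,-20,0,0,0,0],
    [-1,-36,-45,0,0,0,0],
    [-1,-54,-75,0,0,0,0],
    [-1,-56,-110,0,0,0,0],
    [-1,-56,-145,0,0,0,0]
  ]
}}

```text
clock: 10.55
position: [464.1, 95.6, 297.9]
ee_rot: [-0.694, 0.72, -0.0, 0.0]
contact_force: [0.8, -0.3, -2.0]
gripper_width: 16.8
```

Request:
{"api": "move_arm", "payload": {
  "steps": [
    [-1,0,-35,0,0,0,0],
    [-1,0,-70,0,0,0,0],
    [-1,0,-100,0,0,0,0],
    [-1,0,-125,0,0,0,0],
    [-1,0,-145,0,0,0,0]
  ]
}}

```text
clock: 10.97
position: [464.9, -50.2, 297.6]
ee_rot: [-0.693, 0.721, 0.0, -0.0]
contact_force: [0.7, -0.0, -1.9]
gripper_width: 16.8
```

```bash
python3 snap.py 9 'dict(scene=(180,80,310,200),top=(230,130,370,250))'
```

```text
[464.9 -50.2 297.6] [-0.693  0.721  0.    -0.   ] [ 0.7 -0.  -1.9] [ 0.05 -0.07 -0.05] 16.8 10.9667
```

View pics/scene9.png

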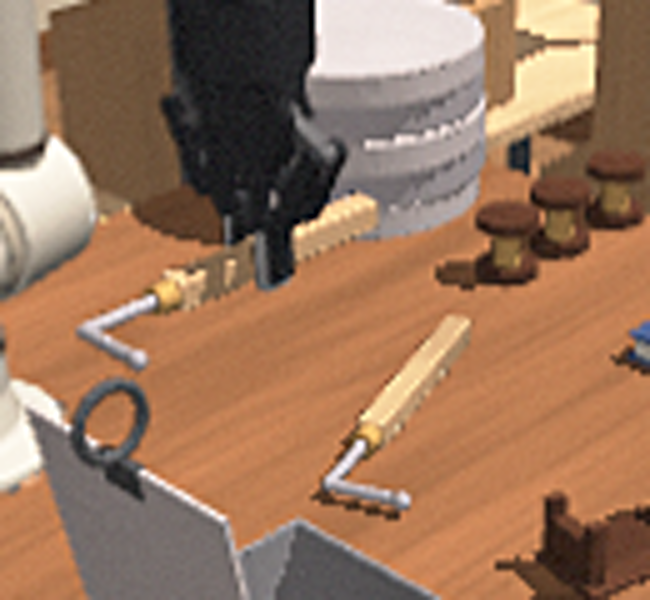

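View pics/top9.png

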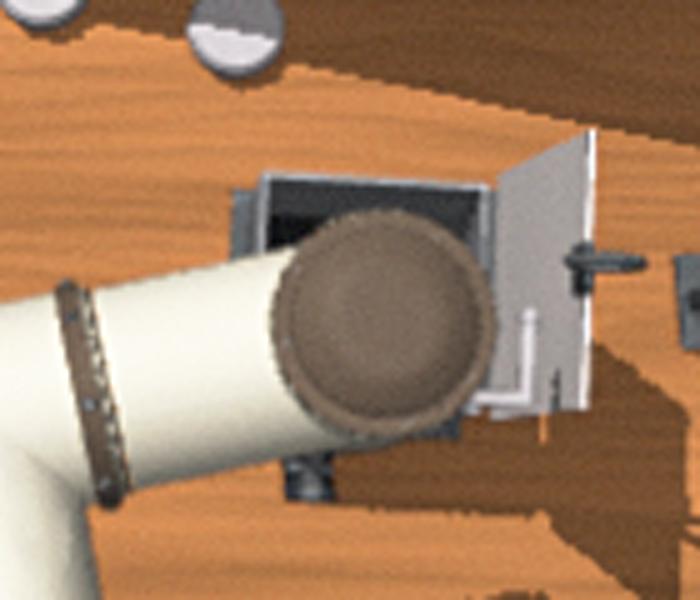

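```bash
python3 - <<'E'
from h import *
from bench import optics
d=optics.get_image("scene");t=optics.get_image("top")
a,_=tri((196.6,145.8),d,(334.6,209.4),t);b,_=tri((207.6,151.8),d,(335.6,193),t);print(a,b,a+(b-a)*23/52)
E
```

```text
[ 461.36214997 -173.46516252  336.08252133] [ 507.06148798 -175.46137414  335.56694722] [ 481.57531871 -174.34810227  335.85447894]
```

Request:
{"api": "move_arm", "payload": {
  "steps": [
    [-1,0,-20,-3,0,0,0],
    [-1,0,-38,-6,0,0,0],
    [-1,0,-44,-6,0,0,0],
    [-1,0,-44,-6,0,0,0]
  ]
}}

```text
clock: 11.5
position: [465.4, -92.3, 291.3]
ee_rot: [-0.693, 0.721, 0.0, -0.0]
contact_force: [-0.7, 0.2, -2.5]
gripper_width: 17.0
```

```bash
cat > pov.py <<'E'
from ov import *
def pole(x,y,z,a): # bend at xyz
    return [(np.array(T(x,y,a,[(0,60,z),(0,0,z),(52,0,z)])),(0,255,255))]
E
python3 - <<'E'
from pov import *
from bench import readout
s=readout.read_state();print(s["position"],s["contact_force"])
p=s["position"]
overlay("10",vent(540.8,-111.4,-.025,1.724)[1:]+pole(p[0]-3.8,p[1]-123.4,p[2]+38,-.025),dict(scene=(180,120,260,180),top=(310,145,390,220)))
E
```

```text
[465.44265772 -92.32532539 291.26676688] [-0.69757121  0.20183259 -2.50404641]
```

View pics/scene10.png

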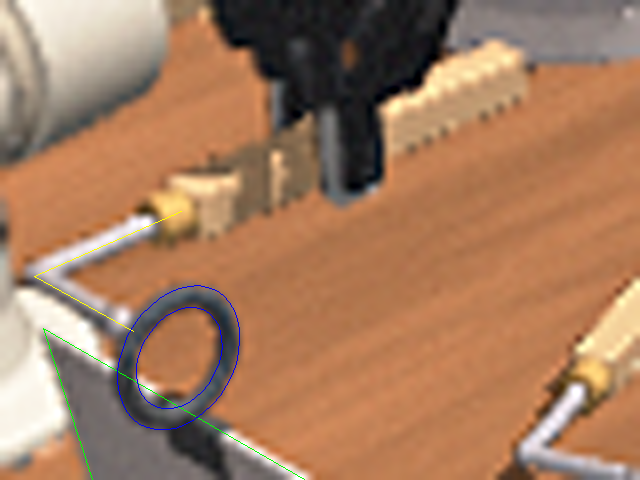

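View pics/top10.png

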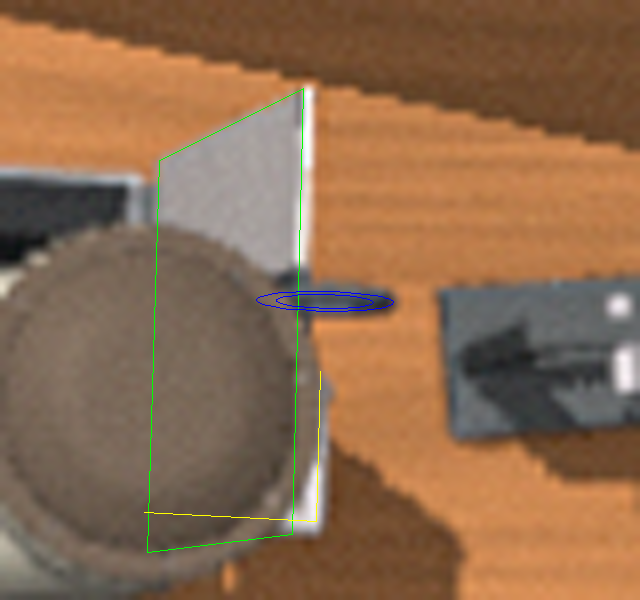

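Request:
{"api": "move_arm", "payload": {
  "steps": [
    [-1,12,0,0,0,0,0],
    [-1,24,0,0,0,0,0],
    [-1,36,0,0,0,0,0],
    [-1,48,0,0,0,0,0],
    [-1,57,-1,0,0,0,0]
  ]
}}

```text
clock: 12.02
position: [524.5, -92.5, 291.1]
ee_rot: [-0.694, 0.72, -0.0, 0.0]
contact_force: [0.1, 0.6, -1.9]
gripper_width: 16.9
```

Request:
{"api": "move_arm", "payload": {
  "steps": [
    [-1,0,0,0,0,0,0],
    [-1,0,0,0,0,0,0]
  ]
}}

```text
clock: 12.18
position: [523.0, -93.0, 290.8]
ee_rot: [-0.694, 0.72, 0.0, -0.0]
contact_force: [-0.8, -1.0, -1.8]
gripper_width: 16.9
```

```bash

python3 - <<'E'
from pov import *
from bench import readout
s=readout.read_state();print(s["position"],s["contact_force"])
overlay("11",[],dict(scene=(180,120,260,180),top=(310,145,390,220)))
E
```

```text
[522.95257442 -92.95570557 290.84180004] [-0.79370229 -0.96868575 -1.80386933]
```

View pics/scene11.png

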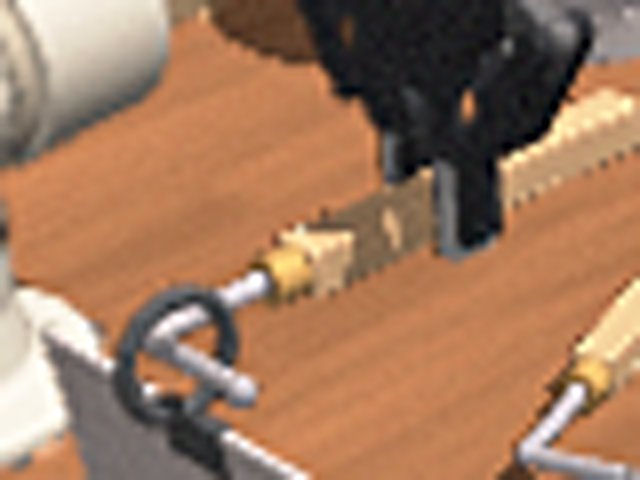

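View pics/top11.png

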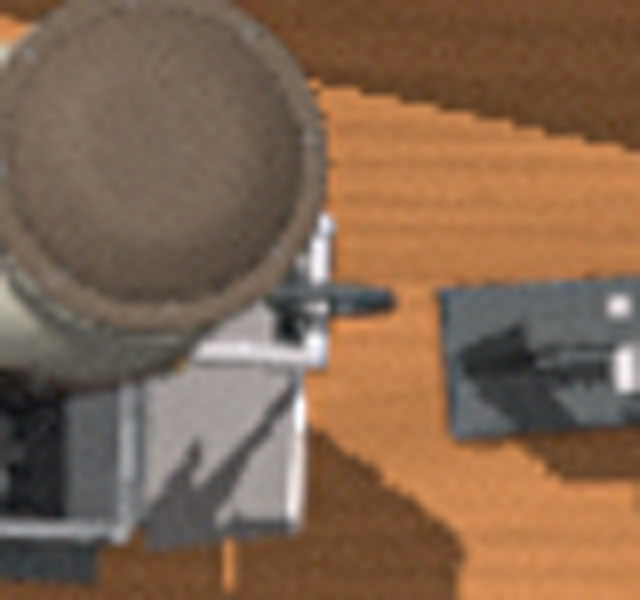

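Request:
{"api": "move_arm", "payload": {
  "steps": [
    [-1,0,13,1,0,0,0],
    [-1,1,27,2,0,0,0],
    [-1,1,40,2,0,0,0],
    [-1,1,57,0,0,0,0],
    [-1,2,75,-4,0,0,0]
  ]
}}

```text
clock: 12.7
position: [523.7, -18.4, 288.3]
ee_rot: [-0.693, 0.721, -0.0, 0.0]
contact_force: [0.2, -0.6, -2.3]
gripper_width: 16.8
```

```bash

python3 - <<'E'
from pov import *
from bench import readout
s=readout.read_state();print(s["position"],s["contact_force"],s["wrist_torque"])
overlay("12",[],dict(scene=(180,120,280,200)))
E
```

```text
[523.73681734 -18.35065746 288.25675212] [ 0.15240465 -0.6391032  -2.31794475] [-0.2866114   0.0150151  -0.07909773]
```

View pics/scene12.png

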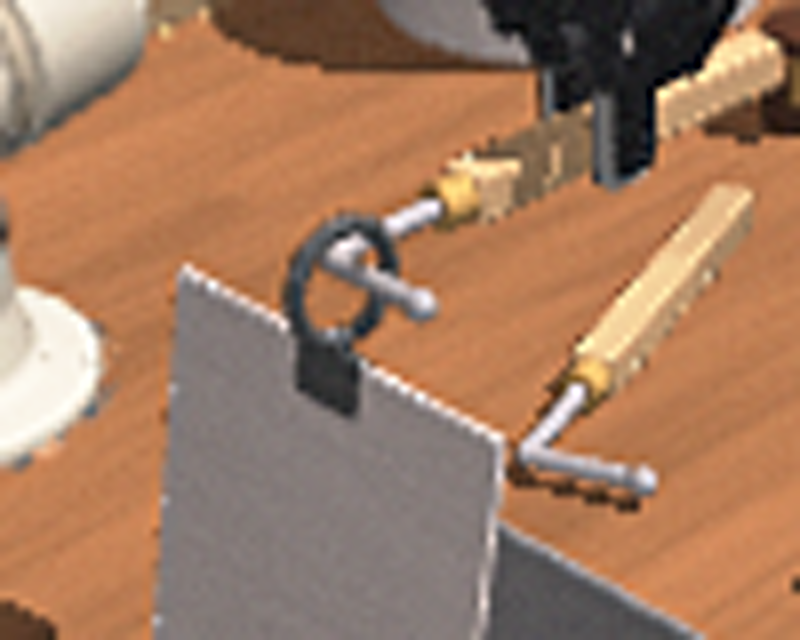

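Request:
{"api": "move_arm", "payload": {
  "steps": [
    [-1,0,17,-5,0,0,0],
    [-1,-1,33,-12,0,0,0],
    [-1,-1,49,-22,0,0,0],
    [-1,-1,63,-32,0,0,0],
    [-1,-1,76,-44,0,0,0]
  ]
}}

```text
clock: 13.17
position: [523.4, 58.1, 244.2]
ee_rot: [-0.694, 0.72, -0.001, 0.001]
contact_force: [1.6, -0.7, -0.1]
gripper_width: 16.8
```

```bash

python3 - <<'E'
from pov import *
from bench import readout
s=readout.read_state();print(s["position"],s["contact_force"],s["wrist_torque"])
overlay("13",[],dict(scene=(190,130,290,210)))
E
```

```text
[523.43700665  58.06175572 244.21378153] [ 1.55331021 -0.70082535 -0.12858895] [-0.27901941 -0.16582127  0.02074886]
```

View pics/scene13.png

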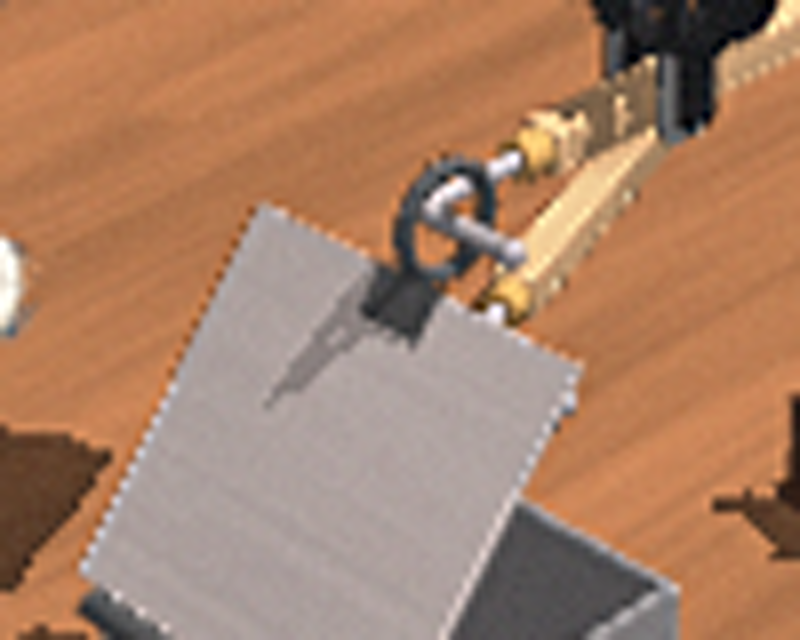

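Request:
{"api": "move_arm", "payload": {
  "steps": [
    [-1,0,12,-14,0,0,0],
    [-1,1,23,-29,0,0,0],
    [-1,1,32,-44,0,0,0],
    [-1,1,40,-60,0,0,0],
    [-1,1,46,-77,0,0,0]
  ]
}}

```text
clock: 13.63
position: [524.6, 103.8, 166.9]
ee_rot: [-0.694, 0.72, -0.0, 0.001]
contact_force: [1.7, -0.3, -0.6]
gripper_width: 16.9
```

```bash

python3 - <<'E'
from pov import *
from bench import readout
s=readout.read_state();print(s["position"],s["contact_force"],s["wrist_torque"])
overlay("14",[],dict(scene=(200,140,300,220)))
E
```

```text
[524.63745408 103.82869195 166.89423508] [ 1.70281026 -0.33452054 -0.63635822] [-0.16358798 -0.0597775   0.06613889]
```

View pics/scene14.png

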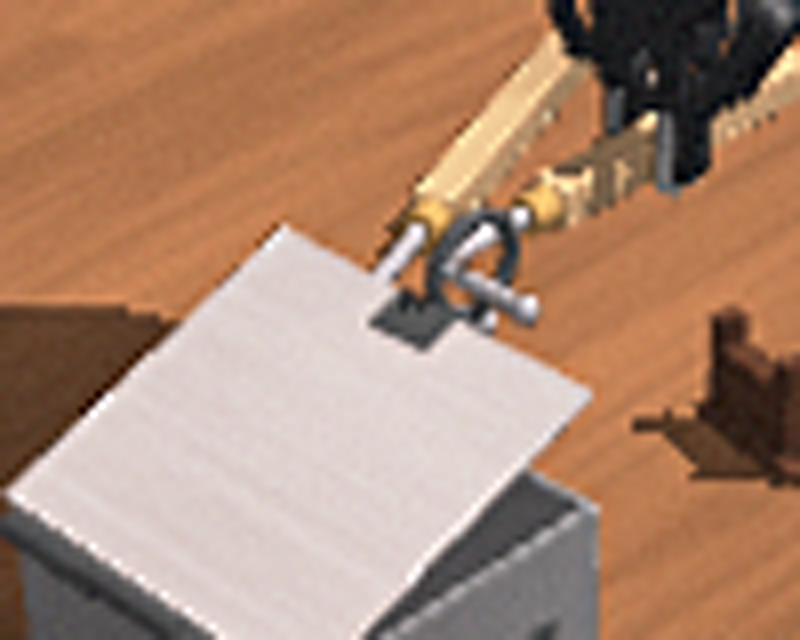

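Request:
{"api": "move_arm", "payload": {
  "steps": [
    [-1,0,4,-15,0,0,0],
    [-1,0,6,-30,0,0,0],
    [-1,0,7,-43,0,0,0],
    [-1,0,7,-52,0,0,0],
    [-1,0,7,-58,0,0,0]
  ]
}}

```text
clock: 14.1
position: [524.3, 110.2, 108.2]
ee_rot: [-0.694, 0.72, 0.0, -0.0]
contact_force: [0.0, -0.2, -1.3]
gripper_width: 16.5
```

```bash

python3 - <<'E'
from pov import *
from bench import readout
s=readout.read_state();print(s["position"],s["contact_force"],s["wrist_torque"])
overlay("15",[],dict(scene=(200,160,300,240)))
E
```

```text
[524.25174617 110.2335709  108.24513478] [ 0.01019955 -0.24290264 -1.34132557] [-0.04668038  0.00041381  0.02535845]
```

View pics/scene15.png

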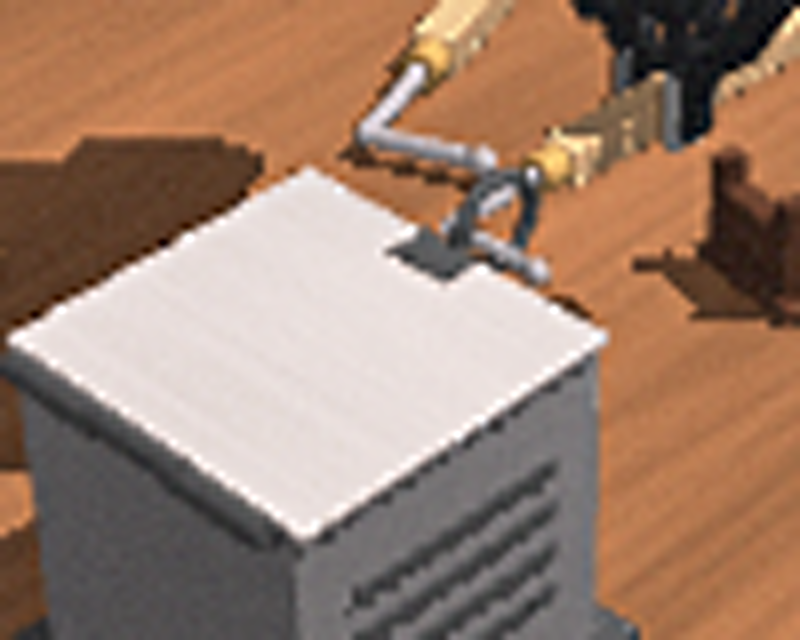

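Request:
{"api": "move_arm", "payload": {
  "steps": [
    [-1,0,0,-2,0,0,0],
    [-1,0,0,-4,0,0,0],
    [-1,0,0,-6,0,0,0],
    [-1,0,0,-6,0,0,0]
  ]
}}

```text
clock: 14.48
position: [525.2, 110.7, 103.5]
ee_rot: [-0.694, 0.72, -0.001, 0.001]
contact_force: [-0.4, -0.0, 3.4]
gripper_width: 16.8
```

Request:
{"api": "move_arm", "payload": {
  "steps": [
    [-1,0,0,-2,0,0,0],
    [-1,0,0,-4,0,0,0],
    [-1,0,0,-4,0,0,0],
    [-1,0,0,-4,0,0,0]
  ]
}}

```text
clock: 14.82
position: [525.2, 110.7, 98.9]
ee_rot: [-0.694, 0.72, -0.001, 0.001]
contact_force: [1.1, -1.6, 3.7]
gripper_width: 16.3
```

```bash

python3 - <<'E'
from pov import *
from bench import readout
s=readout.read_state();print(s["position"],s["contact_force"],s["wrist_torque"])
overlay("16",vent(540.8,-111.4,-.025,0),dict(scene=(200,160,300,240)))
E
```

```text
[525.16831486 110.74117753  98.88450227] [ 1.12618698 -1.57183508  3.67613274] [-0.91165533 -0.52191595  0.1489436 ]
```

View pics/scene16.png

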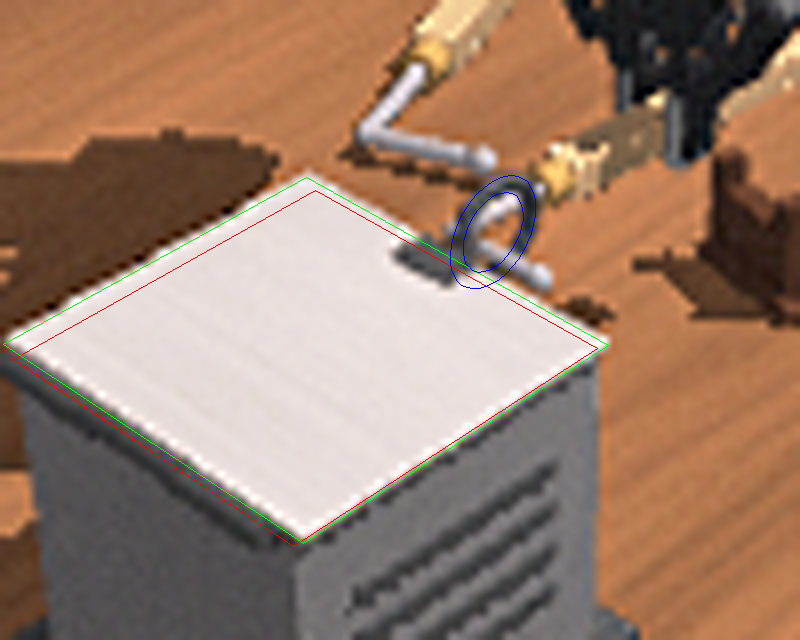

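Request:
{"api": "move_arm", "payload": {
  "steps": [
    [-1,0,0,4,0,0,0],
    [-1,0,0,8,0,0,0],
    [-1,0,0,12,0,0,0],
    [-1,0,0,12,0,0,0]
  ]
}}

```text
clock: 15.2
position: [524.4, 111.0, 110.9]
ee_rot: [-0.693, 0.721, 0.0, 0.0]
contact_force: [0.2, -0.4, -1.4]
gripper_width: 17.2
```

```bash

python3 - <<'E'
from pov import *
from bench import readout
s=readout.read_state();print(s["position"],s["contact_force"],s["wrist_torque"])
overlay("17",[],dict(scene=(240,150,340,220),top=(220,150,340,230)),8 if 0 else 6)
E
```

```text
[524.39826115 111.0202893  110.89242122] [ 0.21838112 -0.38477406 -1.44546033] [ 0.07532556 -0.06807203  0.00750683]
```

View pics/scene17.png

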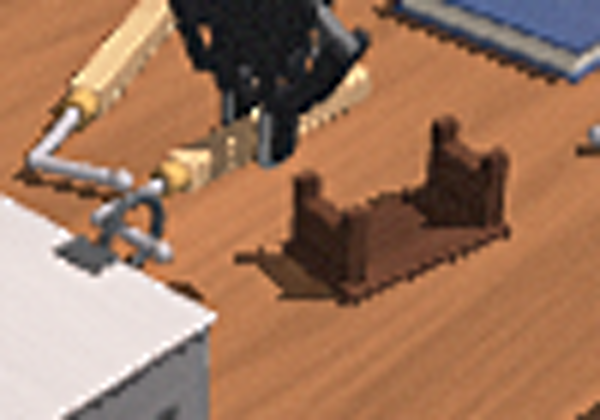

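View pics/top17.png

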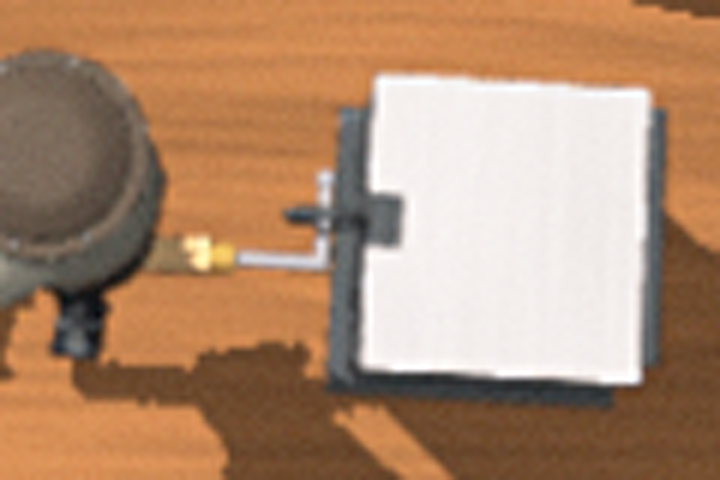

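Request:
{"api": "move_arm", "payload": {
  "steps": [
    [-1,0,-1,4,0,0,0],
    [-1,-12,-1,4,0,0,0],
    [-1,-24,-1,4,0,0,0],
    [-1,-36,-1,4,0,0,0],
    [-1,-48,-1,4,0,0,0]
  ]
}}

```text
clock: 15.72
position: [475.8, 109.6, 114.4]
ee_rot: [-0.693, 0.721, 0.0, -0.0]
contact_force: [-0.9, -0.3, -2.3]
gripper_width: 16.9
```

Request:
{"api": "move_arm", "payload": {
  "steps": [
    [-1,-12,0,0,0,0,0],
    [-1,-20,0,0,0,0,0],
    [-1,-20,0,0,0,0,0]
  ]
}}

```text
clock: 15.97
position: [454.9, 109.4, 114.5]
ee_rot: [-0.694, 0.72, 0.0, -0.0]
contact_force: [0.0, 0.3, -1.3]
gripper_width: 17.0
```

```bash

python3 - <<'E'
from pov import *
from bench import readout
s=readout.read_state();print(s["position"],s["contact_force"],s["wrist_torque"])
overlay("18",[],dict(scene=(210,130,310,230),top=(220,150,340,250)),6)
E
```

```text
[454.8792135  109.36950505 114.54951921] [ 0.00998229  0.29924717 -1.3188249 ] [-0.00528611  0.06288539  0.03676036]
```

View pics/scene18.png

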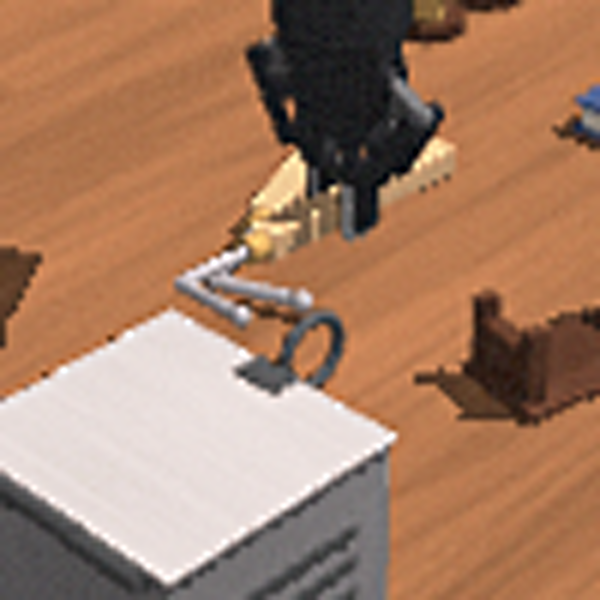

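View pics/top18.png

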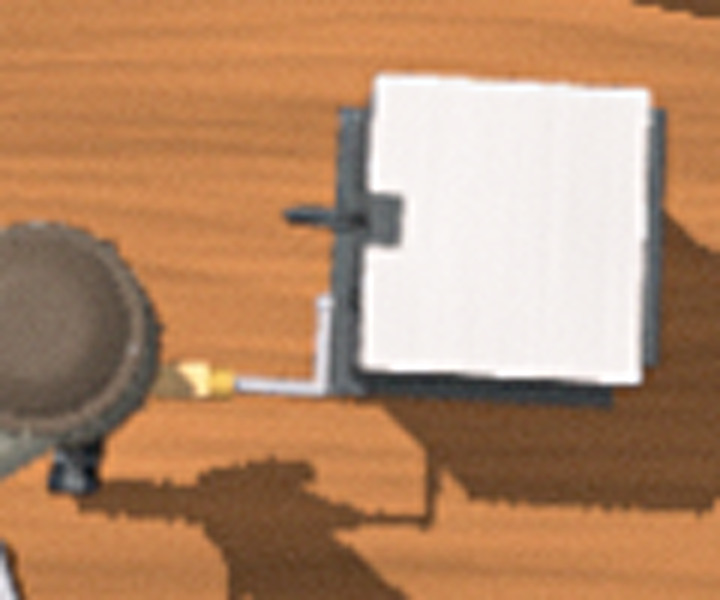

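Request:
{"api": "move_arm", "payload": {
  "steps": [
    [-1,0,10,25,0,0,0],
    [-1,0,30,50,0,0,-0.06],
    [-1,15,60,60,0,0,-0.12],
    [-1,40,95,60,0,0,-0.18],
    [-1,65,131,60,0,0,-0.233]
  ]
}}

```text
clock: 16.48
position: [521.3, 239.6, 176.3]
ee_rot: [-0.604, 0.797, -0.0, 0.002]
contact_force: [1.3, 0.4, -1.1]
gripper_width: 16.8
```

Request:
{"api": "move_arm", "payload": {
  "steps": [
    [-1,2,2,0,0,0,0],
    [-1,2,2,0,0,0,0],
    [-1,2,2,0,0,0,0]
  ]
}}

```text
clock: 16.73
position: [521.3, 239.6, 173.4]
ee_rot: [-0.605, 0.796, 0.0, -0.001]
contact_force: [0.1, -0.2, -1.4]
gripper_width: 16.8
```

```bash

python3 - <<'E'
from pov import *
from bench import readout
s=readout.read_state();print(s["position"],s["ee_rot"],s["contact_force"],s["wrist_torque"],s["gripper_width"])
overlay("19",[],dict(scene=(250,110,350,210),top=(150,140,270,240)),6)
E
```

```text
[521.31284244 239.55250806 173.44215541] [-6.05159137e-01  7.96103736e-01  4.29963010e-05 -1.12206791e-03] [ 0.05199005 -0.15504434 -1.38157597] [0.00819527 0.03193865 0.06754214] 16.807292559589094
```

View pics/scene19.png

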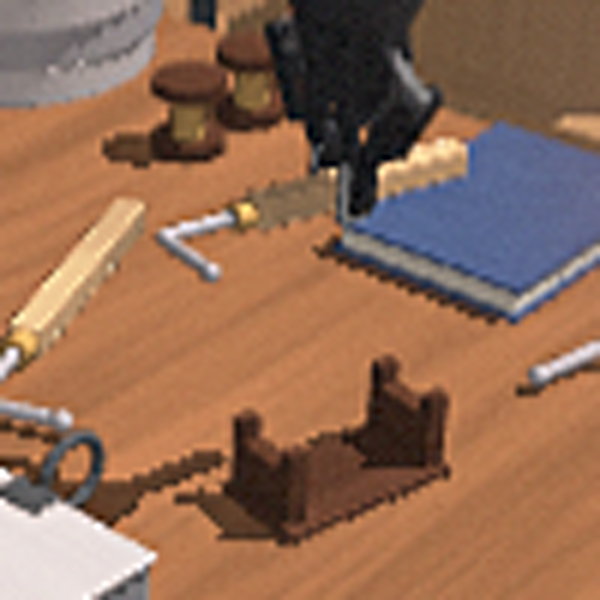

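View pics/top19.png

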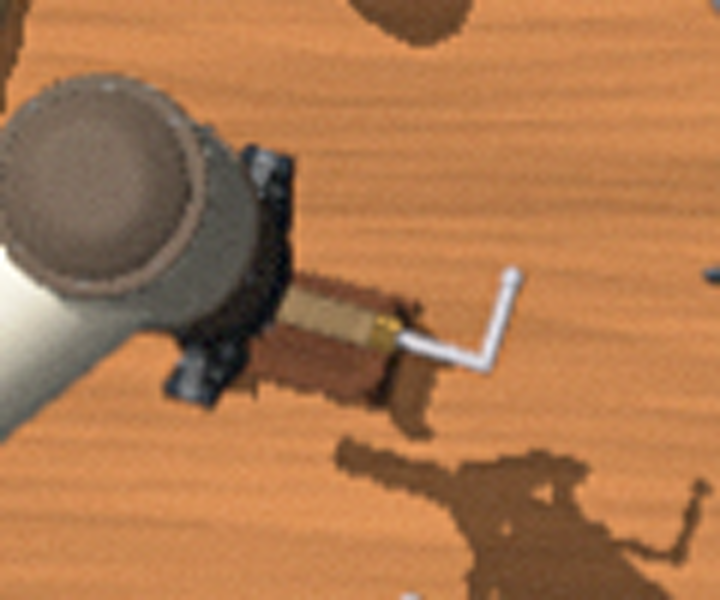

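```bash

python3 - <<'E'
from pov import *
d=optics.get_image("scene");t=optics.get_image("top")
print(tri((277.1,149.3),d,(230.8,200.4),t),tri((284.8,154.8),d,(235.1,185.4),t))
x,y=T(521.3,239.55,-.258,(0,12,0))[0][:2]; z=173.4+36.2
print("exp bend",T(x,y,-.258,(0,-135,z)), "exp ball",T(x,y,-.258,(52,-135,z)))
for dz in(-8,-4,0,4): print(dz,(proj(T(x,y,-.258,[(9,75,z+9+dz)]),d)-[250,110]+.5)*6)
for dz in(-8,-4,0,4): print(dz,(proj(T(x,y,-.258,[(0,-135,z+dz)]),d)-[250,110]+.5)*6)
E
```

```text
(array([489.22297828, 119.89957863, 215.70959166]), np.float64(3.767278904032482)) (array([534.31640031, 107.1514872 , 217.61311587]), np.float64(0.5976372519523802))
exp bend [[489.91688714 120.62102865 209.6       ]] exp ball [[540.19580185 107.35337118 209.6       ]]
-8 [[468.16926357 157.69003133]]
-4 [[468.78764199 151.50663641]]
0 [[469.40784198 145.30175942]]
4 [[470.02986947 139.07530498]]
-8 [[163.66745338 261.89708846]]
-4 [[163.7580822  255.47425024]]
0 [[163.8489651  249.02718935]]
4 [[163.94010273 242.55578672]]
```

Request:
{"api": "move_arm", "payload": {
  "steps": [
    [-1,1,4,-20,0.034,-0.009,0],
    [-1,1,4,-45,0.034,-0.009,0],
    [-1,1,4,-70,0.034,-0.009,0],
    [-1,1,4,-90,0.034,-0.009,0],
    [-1,1,4,-105,0.034,-0.009,0]
  ]
}}

```text
clock: 17.35
position: [521.4, 242.5, 68.2]
ee_rot: [-0.605, 0.796, 0.011, 0.013]
contact_force: [0.3, 0.4, -2.0]
gripper_width: 17.1
```

Request:
{"api": "move_arm", "payload": {
  "steps": [
    [-1,0,0,-5,0,0,0],
    [-1,0,0,-10,0,0,0],
    [-1,0,0,-10,0,0,0]
  ]
}}

```text
clock: 17.6
position: [522.4, 243.5, 59.5]
ee_rot: [-0.605, 0.796, 0.011, 0.014]
contact_force: [0.4, -0.2, -0.9]
gripper_width: 16.9
```

```bash

python3 - <<'E'
from pov import *
from bench import readout
s=readout.read_state();print(s["position"],s["ee_rot"],s["contact_force"],s["wrist_torque"],s["gripper_width"])
overlay("20",[],dict(scene=(250,120,350,220),top=(150,140,270,240)),6)
E
```

```text
[522.39789352 243.49577022  59.50630631] [-0.60493754  0.79608153  0.01075477  0.01375163] [ 0.37368889 -0.22858528 -0.86857202] [-0.06565533 -0.01794612 -0.0151452 ] 16.92078749972845
```

View pics/scene20.png

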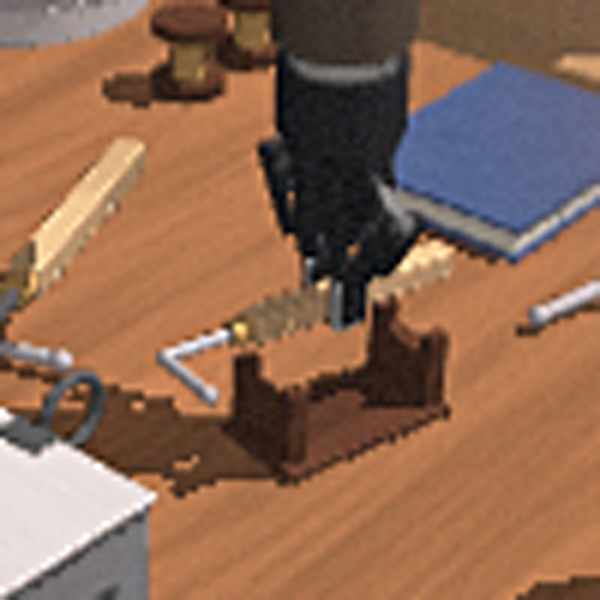

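View pics/top20.png

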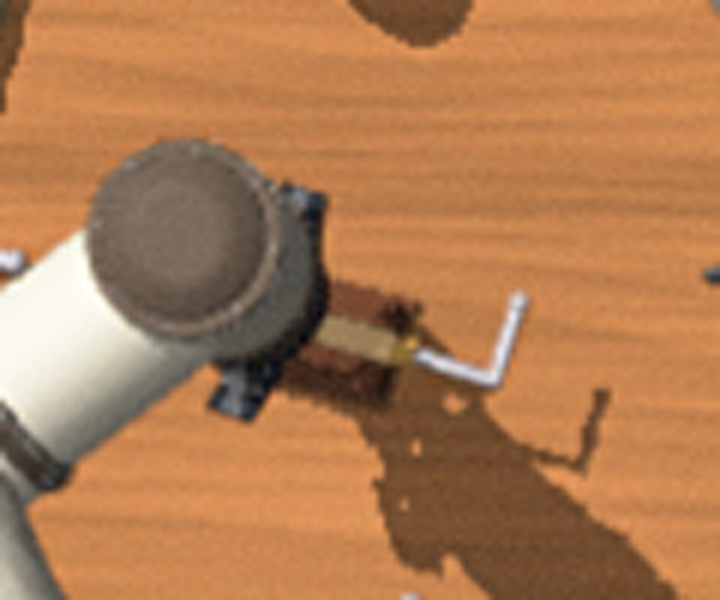

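Aligned over the saddles. Lowering the rest (about 40 mm).

Request:
{"api": "move_arm", "payload": {
  "steps": [
    [-1,0,0,-10,0,0,0],
    [-1,0,0,-20,0,0,0],
    [-1,0,0,-28,0,0,0],
    [-1,0,0,-34,0,0,0],
    [-1,0,0,-38,0,0,0]
  ]
}}

```text
clock: 18.12
position: [521.9, 243.4, 20.0]
ee_rot: [-0.605, 0.796, 0.011, 0.013]
contact_force: [0.4, 0.7, -1.5]
gripper_width: 17.0
```

Request:
{"api": "move_arm", "payload": {
  "steps": [
    [-1,0,0,-2,0,0,0],
    [-1,0,0,-3,0,0,0],
    [-1,0,0,-3,0,0,0]
  ]
}}

```text
clock: 18.37
position: [522.5, 243.9, 18.3]
ee_rot: [-0.605, 0.796, 0.011, 0.014]
contact_force: [0.0, 0.1, -0.6]
gripper_width: 16.7
```

```bash

python3 - <<'E'
from pov import *
from bench import readout
s=readout.read_state();print(s["position"],s["ee_rot"],s["contact_force"],s["wrist_torque"],s["gripper_width"])
overlay("21",[],dict(scene=(250,120,350,220),top=(150,140,270,240)),6)
E
```

```text
[522.52082627 243.89966845  18.33262033] [-0.6050547   0.79599147  0.01077561  0.01379408] [ 0.02706095  0.06448156 -0.63049039] [-0.04599171 -0.00301566  0.05624926] 16.714061030180265
```

View pics/scene21.png

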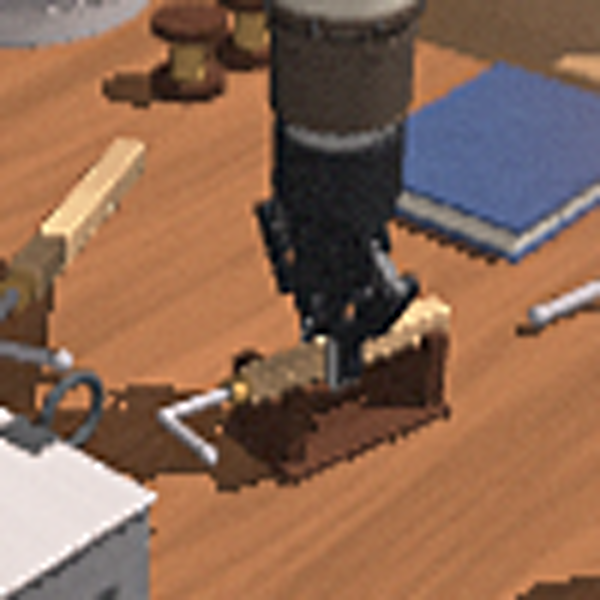

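View pics/top21.png

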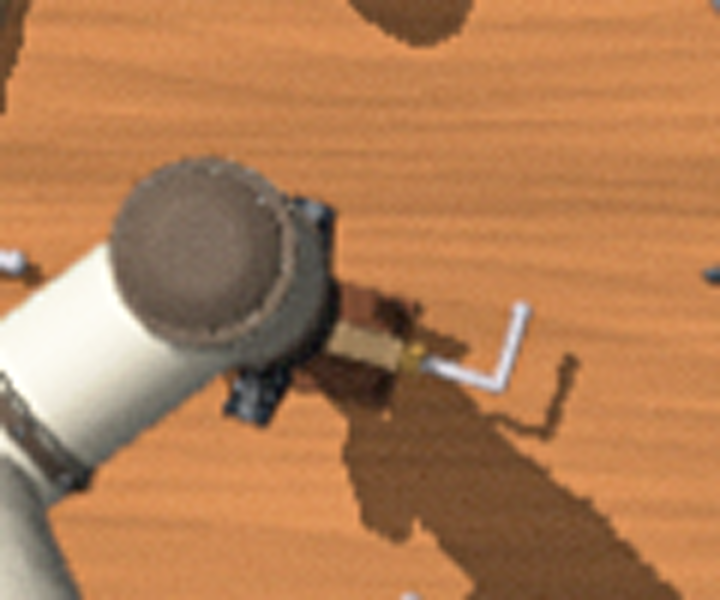

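Request:
{"api": "move_arm", "payload": {
  "steps": [
    [-1,0,0,-1,0,0,0],
    [-1,0,0,-2,0,0,0],
    [-1,0,0,-2,0,0,0]
  ]
}}

```text
clock: 18.72
position: [522.9, 244.1, 17.8]
ee_rot: [-0.605, 0.796, 0.011, 0.015]
contact_force: [-1.6, -0.9, 4.7]
gripper_width: 16.8
```

Contact with the saddle floors; release.

Request:
{"api": "move_arm", "payload": {
  "steps": [
    [-0.6,0,0,0,0,0,0],
    [-0.4,0,0,0,0,0,0],
    [-0.2,0,0,0,0,0,0],
    [0.2,0,0,0,0,0,0],
    [1,0,0,0,0,0,0]
  ]
}}

```text
clock: 19.13
position: [522.5, 243.8, 16.4]
ee_rot: [-0.605, 0.796, 0.011, 0.014]
contact_force: [-0.8, 0.0, -0.5]
gripper_width: 57.4
```

Request:
{"api": "move_arm", "payload": {
  "steps": [
    [1,0,0,0,0,0,0],
    [1,0,0,0,0,0,0],
    [1,0,0,0,0,0,0],
    [1,0,0,0,0,0,0],
    [1,0,0,0,0,0,0]
  ]
}}

```text
clock: 19.55
position: [522.5, 243.8, 16.4]
ee_rot: [-0.605, 0.796, 0.011, 0.014]
contact_force: [-0.5, 0.1, 0.8]
gripper_width: 85.4
```

Request:
{"api": "move_arm", "payload": {
  "steps": [
    [1,0,0,15,0,0,0],
    [1,0,0,40,0,0,0],
    [1,0,0,75,0,0,0],
    [1,0,0,110,0,0,0],
    [1,0,0,150,0,0,0]
  ]
}}

```text
clock: 19.97
position: [521.5, 243.2, 167.0]
ee_rot: [-0.605, 0.796, 0.011, 0.012]
contact_force: [-0.4, 0.2, -0.9]
gripper_width: 85.4
```

Request:
{"api": "move_arm", "payload": {
  "steps": [
    [1,0,0,30,0,0,0],
    [1,-20,10,60,0,0,0],
    [1,-50,25,80,0,0,0],
    [1,-80,40,100,0,0,0],
    [1,-110,55,100,0,0,0]
  ]
}}

```text
clock: 20.38
position: [413.2, 300.5, 271.2]
ee_rot: [-0.605, 0.796, 0.011, 0.018]
contact_force: [0.4, 0.7, 1.1]
gripper_width: 85.2
```

```bash

cat >> pov.py <<'E'
def polefull(x,y,z,a): return [(np.array(T(x,y,a,[(0,75,z+9),(0,-75,z+9)])),(0,255,255)),(np.array(T(x,y,a,[(0,-75,z),(0,-135,z),(52,-135,z)])),(0,255,255))]
E
python3 - <<'E'
from pov import *
from bench import readout
s=readout.read_state();print(s["position"],s["contact_force"],s["gripper_width"],s["clock"])
overlay("22",polefull(523.5,253.9,54,-.258),dict(scene=(250,130,350,220),top=(150,150,260,230)),6)
for n in("scene","top"): cv2.imwrite(f"pics/{n}22f.png",optics.get_image(n)["frame"])
E
```

```text
[413.15699422 300.46181893 271.23851023] [0.35573203 0.71491644 1.07709485] 85.23369651322216 20.3833
```

View pics/scene22.png

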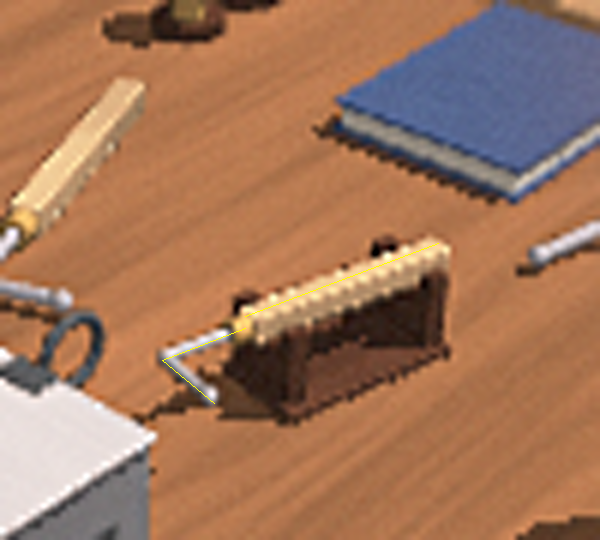

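View pics/top22.png

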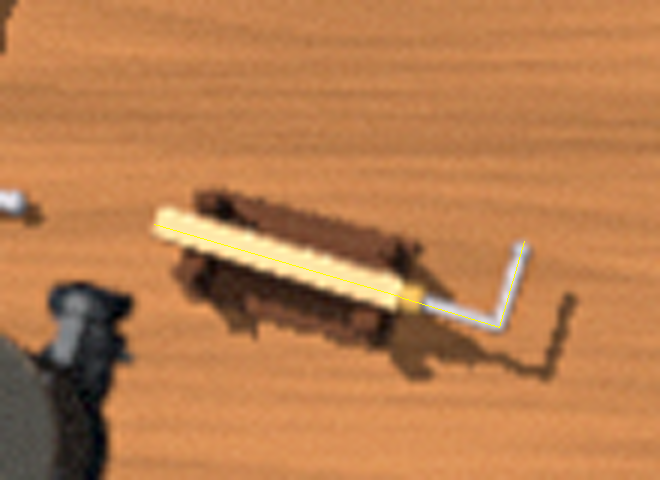

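View pics/scene22f.png

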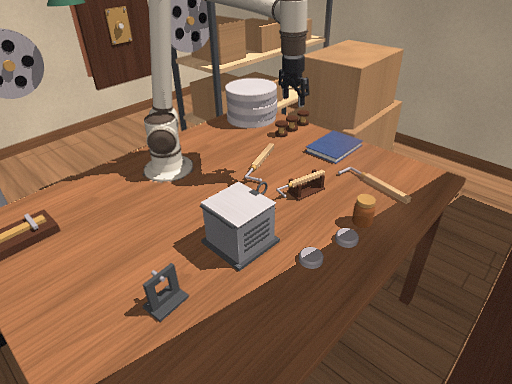

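View pics/top22f.png

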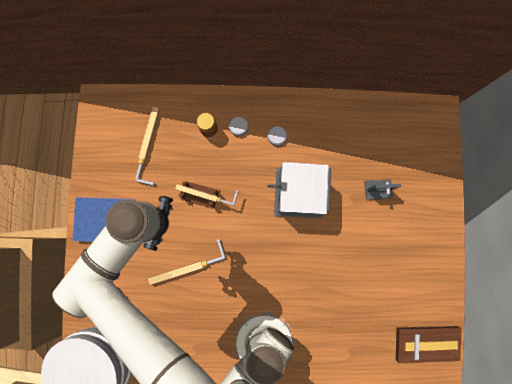

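```bash
python3 -c "
from bench import workorder;print(workorder.job_done())"
```

```text
the job is handed in; nothing more can be done
None
```

I shut the vent flap with the hooked pole, then unhooked and laid the pole back in its rack. I handed the job in at about 20.5 s of the 70 s allowed.

**Sequence:** The hook went into the ring with the flap at about 1.72 rad and stayed in it through the whole swing. I pressed down at the shut stop until the force built up. I then freed the hook without moving the flap.

**Last checks:**
- In the scene camera the flap lined up with its shut outline while I pressed. It still looked shut in both views after unhooking and at the end.
- The pole lies in both saddles within about a pixel or two (a few mm) of its starting pose.
- The lens caps, film gate and fuse jar looked unmoved.
- The highest wrist force I read was about 6 N. The gripper was open and clear of everything at hand-in.

**What disagreed:**
- The fingertips looked about 18 mm higher in the pictures than the reported tool height. My first two grips caught only the edge of the shaft, so I opened, went lower and gripped again before lifting.
- The pole tilted about 2 degrees in the grip while I pressed the flap shut. I corrected for that before setting it down.

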